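# Fish a turned knob out from under the drying shelf with a pistol-grip reacher

## Robot

A 6-joint arm with a two-finger parallel gripper is mounted at the origin on a cart in front of the work surface, level with it; the furniture and walls round the work are solid. World frame = base frame: x ahead of the robot, y to its left, z up, the work surface at z = 0. Lengths are in m, angles in rad, forces in N, time in s.
With the tool pointing down it reaches from about 0.3 to 0.875 m from the base axis. Payload 6.4 kg.
Tool frame: the origin (TCP) lies between the finger pads; the fingertips stand 11 mm ahead of it and the grasp point (between the pads) lies 8 mm behind it (ctrl.tcp_to_tips is the distance from the TCP to the fingertips, in m); x points along the fingers, z is the direction in which the jaws open and shut, and the axes are right-handed (so a half turn about x gives the same grasp; the last joint's range is limited). The gripper opens to 85 mm and grips with 20 to 120 N. Pads are 22 mm wide; open, the fingers measure 114 mm over their backs; the gripper's body (76 mm by 85 mm) begins 54 mm behind the grasp point. The pads swing forward as they close: fully open they stand 13 mm farther back than shut.
Start: joints at [1.04, 0.181, 1.607, -0, 1.354, -0.206], TCP at [0.183, 0.545, 0.242] pointing down, gripper open.
Joint ranges: [-2.99, 2.99], [-0.89, 2.07], [0.3, 2.58], [-1.14, 4.28], [0, 2.63], [-3.12, 3.12]. Speed limits (rad/s): [2.57, 2.57, 3.01, 3.14, 3.14, 3.14].

## Interface

Orientations are given as a unit quaternion [w, x, y, z].
In Python, from bench import ctrl, eyes, hand_in gives the robot as it stands. The module is installed in compiled form; this text tells all that it offers.
- The arm moves only by the tool step_arm, never from a script. Its arguments are lists of equal length, an entry for each row: "xyz": the shift along the world's x, y, z in mm, a list of three; "spin": the turn about the world's z in rad; "fingers": the opening in per cent of the stroke, from 0 (shut) to 100 (fully open). A call has 1 to 10 rows; each row is the pose to reach, as a shift and turn from the pose commanded when the call began; what a row does not reach only later rows make up. A row lasts 1/10 s, in which the tool goes at most 50 mm and 8.59 degrees, less where a joint would pass 70% of its speed; a pose out of reach is approached as far as the arm can. A call with a gripper value outside its range is refused whole. The fingers move at their own pace and stop on an object; the grip force is fixed at half the most. Time passes only in rows, so rows that repeat a pose let the fingers close. It gives the time, the measured TCP pose, the force and the opening at its end, in the units of the state.
- ctrl.get_obs(): the state, without advancing time (a new reading comes with each control period).
- eyes.camera(name): name is "scene" or "top" or "wrist"; returns the picture (400x640x3 uint8, red, green, blue); there is no depth.
- eyes.camera_model(name): a dict with "vertical_fov" (degrees; the focal length in pixels is half the picture's height over the tangent of half this angle, whatever the lens; pixels are square), "cx", "cy" (the principal point, pixels), "dist_coeffs" ([k1, k2, p1, p2, k3] as OpenCV has them; the pictures are not rectified), "pose" (4x4, takes a point from camera to world coordinates); the wrist camera has in their place "tool_from_camera" (4x4, takes a point from camera to tool coordinates, whose origin is the TCP and whose axes are the tool frame's). Camera axes: x right, y up, looking along -z (the intrinsics and any distortion apply to the point x, -y, -z); pixel columns grow to the right and rows downward; lengths in m; the calibration is good to about 2 mm. A picture is of the moment at which its call begins: read the wrist's pose just before it. camera_model takes no time and is no camera call.
- hand_in(): hands the job in, once; it reports no verdict.
The state is a dict: "time_s": time; "q": joint angles; "dq": joint speeds; "joint_efforts": joint torques, N m; "eef_pos": TCP position; "eef_rot": TCP orientation; "wrist_force": force on the tool from outside, world axes, zero at the start; "torque": the same for the moment, N m; "opening": opening from 0.0 (shut) to 1.0 (fully open).
Only numpy, scipy, OpenCV 4.12 (cv2) and the standard library are available. Lean on these libraries where they do the work, as an engineer would, in place of code of your own. Each camera call takes 0.05 s, during which the arm holds its last target.

## Task

A turned wooden knob has rolled to the back of the low gap under the slatted drying shelf, where no hand fits. Take the pistol-grip reacher by its grip and trigger, reach in over the shelf's front rail without ramming the knob against the back, squeeze the trigger gently, by feel, until both soft pads hold the knob (its fresh finish bruises easily), and lift it out over the rail. Set it down without dropping it, standing on its broad face on the free end of the board that holds the other two knobs, then lay the reacher flat on the open bench and leave everything else where it is.

Things in the scene. Friction and masses are not known exactly. Their poses are not given: they have to be found in the camera images.
- knob: the lost cabinet knob, pale turned wood, standing on its broad face at the back of the gap under the shelf, 2 to 18 mm off the back panel: 44 mm across at its belly (about 10 mm up), 38 mm high with a 22 mm neck on top, about 50 g. Origin: centre of its underside, z up. Needs 3 to 6 N from each pad to be held; over 9 N from a jaw, or over 12 N against the shelf, marks its finish
- reacher: pistol-grip reacher lying flat on its side on the bench, 380 mm long, 32 mm thick, 0.26 kg. x runs along the shaft to the jaws; grip and trigger stick out to -y; z up. Origin: on the shaft line, level with the middle of the hand space, at the underside. In mm: housing x -52 to 60, y +-14; shaft 12 thick, 16 above the underside, to x=230; jaw fork x 208 to 244, y +-20
- reacher_grip (a point): middle of the hand space, at x=0, y=-56, z=16 of the reacher. Black fixed grip behind it (back face x=-31, y -10 to -100, 32 mm high), grey trigger ahead of it (front face x=+31 when free, y -17 to -95, 28 mm high): 62 mm over both, squeezed together along x
- reacher_pads (a point): midway between the two pads, at x=304, y=0, z=16 of the reacher. Pads 34 mm long, 26 mm high (3 to 29 above the underside); open, 76 mm apart and about 105 mm over their outsides at the tips
- reacher_palm (a point): front face of the rubber palm between the jaws, at x=280, y=0, z=16 of the reacher; 18 mm wide, 24 mm high. With the palm against the knob, the pads stand either side of its belly; while squeezing leave the palm a few mm of room, or the creep drives the knob into the back panel
- trigger (a joint): how far the trigger is pulled towards the grip, m: 0 free (jaws open), 0.022 stop (jaws shut). A spring pushes it out with 12 N + 0.4 N per mm. Each pad moves in 1.6 mm per mm; they are parallel and 44 mm apart at 0.010. Then each presses with (squeeze - spring) / 3.2. As fingers close evenly on grip and trigger, the reacher creeps forward by half the trigger's motion
- jaw_left: jaw on the reacher's +y side: steel finger with a rubber pad. Origin: below its pivot, at x=225, y=+14 mm of the reacher
- jaw_right: jaw on the reacher's -y side, the same. Origin: below its pivot, at x=225, y=-14 mm of the reacher
- shelf: slatted drying shelf of pale wood, fixed, 200 mm deep (x) and 280 wide (y), slats 75 to 91 mm up, turning blanks on it to 180. Origin: centre of its underside; x points into the gap. The gap is open at the front (x=-100) only, 75 mm high, side boards at y=+-128, back panel face at x=+92. The knob stands on the bench in it
- shelf_rail (a point): middle of the top of the shelf's front rail, which lies on the bench across the mouth of the gap: 10 mm high, from x=-100 to -85 mm of the shelf
- board: loose plain board lying flat, 90 (x) x 220 (y) x 22 mm, 0.28 kg. Origin: centre of its underside. Two finished knobs stand on its +y half, the -y half is free
- knob_a: a finished knob like the lost one, standing near the middle of the board (about y=+33 of it). Origin: centre of its underside
- knob_b: another, farther out (about y=+83 of the board). Origin: centre of its underside
- offcut_under: dark wood offcut 30 x 55 x 18 mm lying under the shelf on its +y side (about y=+100 of the shelf, long side front to back). Origin: centre of its underside

How it is judged:
On the way, in this order (a step that is already met when the one before it is completed fails the run):
1. under the shelf, both jaws press on the knob (contact force between each of jaw_left, jaw_right and knob above 2 N and x of knob in the frame of shelf above 0 m), for 0.2 s.
2. the knob, still held between the jaws, is out in front of the shelf (contact force between each of jaw_left, jaw_right and knob above 1 N and x of knob in the frame of shelf below -0.13 m and height (world z) of knob above 0.004 m), for 0.1 s.
At the end, for the whole second after the job is handed in: The knob stands on the board's free half (its centre within 36 mm of the board's mid-line, y -100 to 0 of the board), tilt below 0.12 rad, at rest, the reacher's jaws off it; the reacher lies flat on the bench (underside lower than 8 mm, tilt below 0.06 rad), at rest (x of knob in the frame of board between -0.036 and 0.036 m and y of knob in the frame of board between -0.1 and 0 m and z of knob in the frame of board between 0.018 and 0.026 m and angle between knob's own z axis and vertical below 0.12 rad and linear speed of each of knob, reacher below 0.02 m/s and contact force between reacher and knob below 0.1 N and height (world z) of reacher below 0.008 m and angle between reacher's own z axis and vertical below 0.06 rad); the robot touches nothing.
It fails at once if a jaw squeezes the knob with more than 9 N (bruised finish) (contact force between any of jaw_left, jaw_right and knob above 9 N).
It fails at once if the knob is pressed against the shelf with more than 12 N (contact force between knob and shelf above 12 N).
It fails at once if the fingers or the arm touch the knob (contact force between any of the fingers, the arm and knob above 0.5 N).
It fails at once if the knob is let fall (moving faster than 0.35 m/s with neither jaw on it) (linear speed of knob above 0.35 m/s and contact force between each of jaw_left, jaw_right and knob below 0.05 N).
It fails at once if the board, the knobs on it or the offcut are pushed more than 20 mm (distance of any of board, knob_a, knob_b, offcut_under from where it was at the start of the episode above 0.02 m).
It also fails if it takes over 61 s, if anything falls off the work surface, if the arm or the gripper's body presses on something with over 40 N, if the wrist force passes 120 N, or if a joint passes its speed limit or range.

## Working session

There is one attempt and no reset: what is moved stays moved. The work goes in short steps, Python scripts to look and compute and a tool call to move; the robot and the scene stay as the last step left them, time stands still between calls to the robot, and variables do not carry over. Pictures are saved under pics/ and viewed, and the job is handed in when it is done.

Besides the shell and the picture viewer there is one more tool, called after "Call:" by a JSON object that holds its "name" and its "arguments". step_arm: Moves the arm, as the interface text tells. Its arguments: {"type":"object","properties":{"xyz":{"type":"array"},"spin":{"type":"array"},"fingers":{"type":"array"}},"required":["xyz","spin","fingers"]}

```bash
mkdir -p pics; ls; python3 - <<'E'
from bench import ctrl, eyes
import cv2, numpy as np
np.set_printoptions(precision=4,suppress=True)
o=ctrl.get_obs()
for k,v in o.items(): print(k,v)
for n in ["scene","top","wrist"]:
    im=eyes.camera(n); cv2.imwrite(f"pics/{n}0.png",im[:,:,::-1]); print(n,eyes.camera_model(n))
E
```

```text
pics
time_s 0.0
q [ 1.0397  0.1815  1.608   0.      1.3538 -0.2063]
dq [-0.0006  0.0009 -0.     -0.0005  0.0005  0.0005]
joint_efforts [ -0.0011 -44.4863 -35.1343  -0.0005   0.0091  -0.0001]
eef_pos [0.1832 0.5445 0.2414]
eef_rot [ 0.5737 -0.4128  0.5748  0.4123]
wrist_force [0.2091 0.0177 0.071 ]
torque [0.0147 0.0382 0.0258]
opening 0.9959278973650231
scene {'vertical_fov': 47.28763013557, 'cx': 324.48373436585007, 'cy': 204.05123395615183, 'dist_coeffs': array([-0.0322,  0.    ,  0.    ,  0.    ,  0.    ]), 'pose': array([[ 0.7113,  0.4541, -0.5366, -0.0042],
       [-0.7028,  0.4465, -0.5538, -0.6434],
       [-0.0119,  0.771 ,  0.6367,  0.742 ],
       [ 0.    ,  0.    ,  0.    ,  1.    ]])}
top {'vertical_fov': 57.28735489381933, 'cx': 319.35045587250846, 'cy': 198.8296034569892, 'dist_coeffs': array([-0.0359,  0.    ,  0.    ,  0.    ,  0.    ]), 'pose': array([[-0.0224,  0.9992, -0.0339,  0.5333],
       [-0.9997, -0.0224,  0.0003, -0.0423],
       [-0.0004,  0.0339,  0.9994,  1.0965],
       [ 0.    ,  0.    ,  0.    ,  1.    ]])}
wrist {'vertical_fov': 63.17677960482868, 'cx': 315.99202582249046, 'cy': 198.4333852166164, 'dist_coeffs': array([-0.0236,  0.    ,  0.    ,  0.    ,  0.    ]), 'tool_from_camera': array([[ 0.0005,  0.2885, -0.9575, -0.132 ],
       [ 0.0007,  0.9575,  0.2885,  0.0732],
       [ 1.    , -0.0008,  0.0003,  0.001 ],
       [ 0.    ,  0.    ,  0.    ,  1.    ]])}
```

View pics/scene0.png

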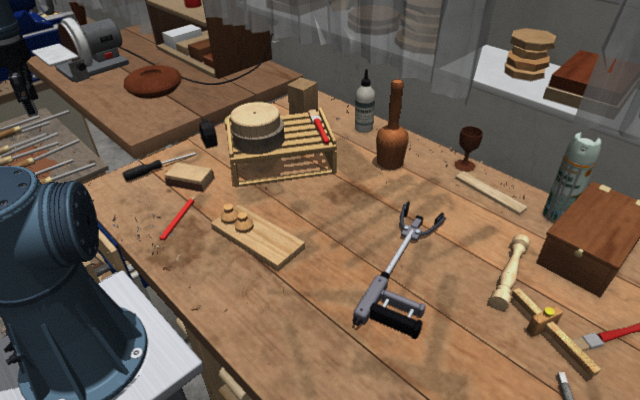

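View pics/top0.png

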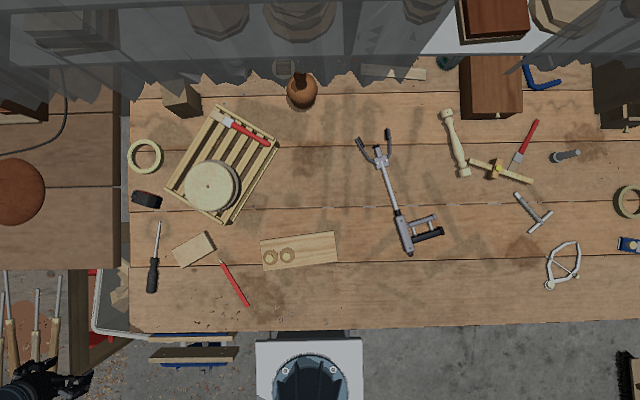

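View pics/wrist0.png

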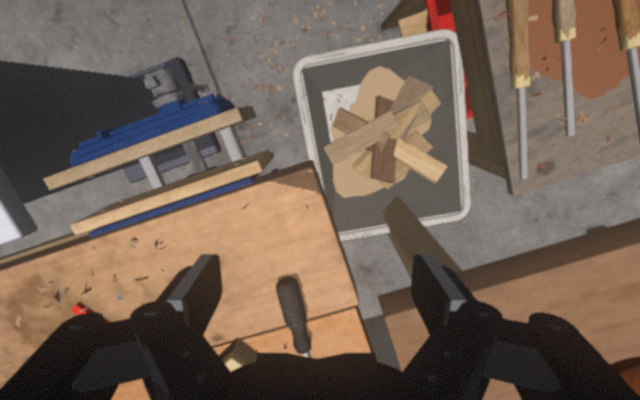

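```bash
python3 - <<'E'
import cv2
s=cv2.imread("pics/scene0.png"); t=cv2.imread("pics/top0.png")
cv2.imwrite("pics/s_shelf.png",cv2.resize(s[85:205,205:355],None,fx=5,fy=5,interpolation=cv2.INTER_CUBIC))
cv2.imwrite("pics/s_reach.png",cv2.resize(s[190:350,335:465],None,fx=4,fy=3.7,interpolation=cv2.INTER_CUBIC))
cv2.imwrite("pics/t_shelf.png",cv2.resize(t[95:285,155:350],None,fx=4,fy=3,interpolation=cv2.INTER_CUBIC))
cv2.imwrite("pics/t_reach.png",cv2.resize(t[115:265,340:460],None,fx=4,fy=4,interpolation=cv2.INTER_CUBIC))
E
```

```text
(no output)
```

View pics/s_shelf.png

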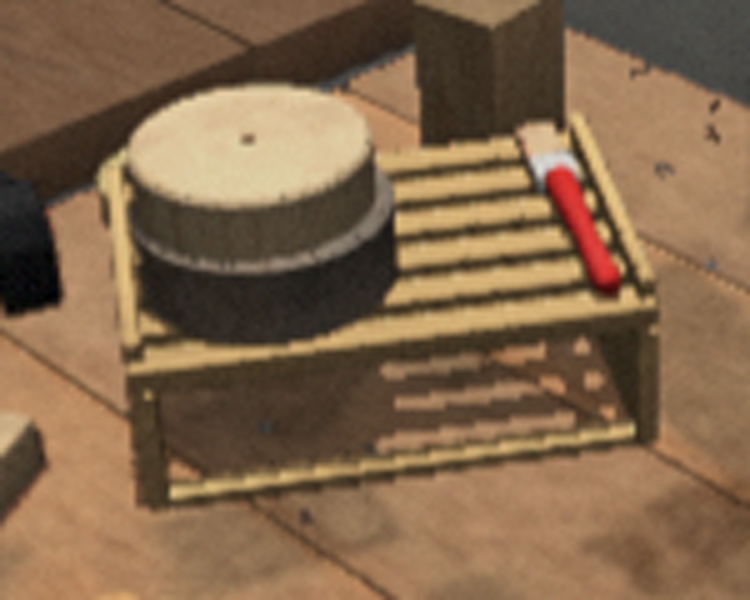

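View pics/t_shelf.png

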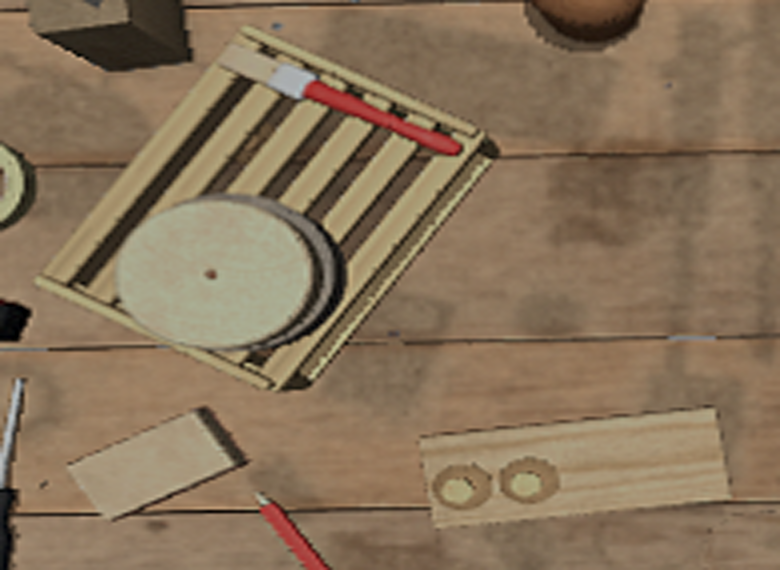

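View pics/t_reach.png

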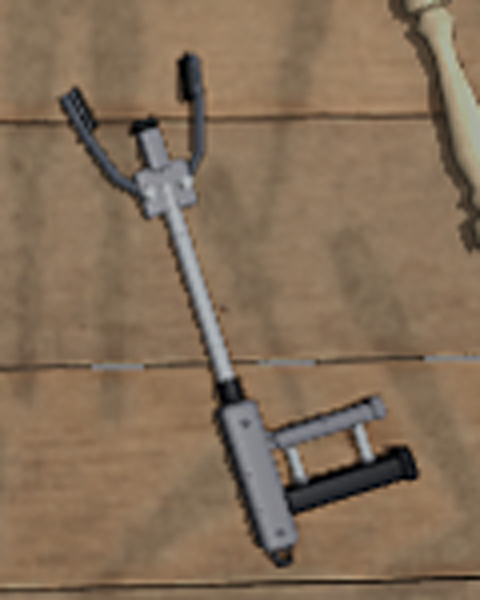

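View pics/s_reach.png

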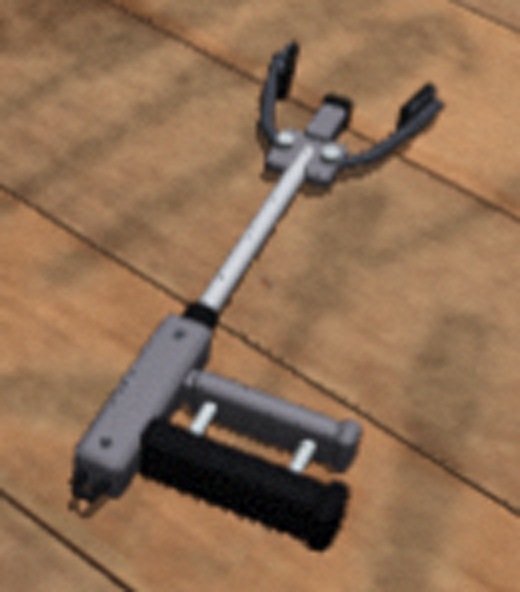

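```bash
cat > h.py <<'E'
import numpy as np, cv2
from scipy.spatial.transform import Rotation as R
np.set_printoptions(precision=4,suppress=True)
def campose(m,o=None):
    if 'pose' in m: return np.array(m['pose'])
    T=np.eye(4); q=o['eef_rot']; T[:3,:3]=R.from_quat([q[1],q[2],q[3],q[0]]).as_matrix(); T[:3,3]=o['eef_pos']
    return T@np.array(m['tool_from_camera'])
def KD(m):
    f=200/np.tan(np.radians(m['vertical_fov']/2))
    return np.array([[f,0,m['cx']],[0,f,m['cy']],[0,0,1]]),np.array(m['dist_coeffs'],float)
def rays(m,px,o=None):
    K,D=KD(m); u=cv2.undistortPoints(np.array(px,float).reshape(-1,1,2),K,D).reshape(-1,2)
    P=campose(m,o); d=np.c_[u[:,0],-u[:,1],-np.ones(len(u))]@P[:3,:3].T
    return P[:3,3],d
def onz(m,px,z,o=None):
    c,d=rays(m,px,o); return c+d*((np.array(z).reshape(-1)-c[2])/d[:,2])[:,None]
def proj(m,X,o=None):
    P=np.linalg.inv(campose(m,o)); K,D=KD(m); x=np.array(X,float).reshape(-1,3)@P[:3,:3].T+P[:3,3]
    x=x*[1,-1,-1]; return cv2.projectPoints(x,np.zeros(3),np.zeros(3),K,D)[0].reshape(-1,2)
E
python3 - <<'E'
from bench import eyes
from h import *
t=eyes.camera_model("top"); s=eyes.camera_model("scene")
tp=lambda p:[[155+a/4,95+b/3] for a,b in p]
sp=lambda p:[[205+a/5,85+b/5] for a,b in p]
print("rail top cam",onz(t,tp([(310,380),(492,157)]),.01))
print("rail scene",onz(s,sp([(170,497),(635,432)]),.005))
print("front slat top edge scene",onz(s,sp([(130,362),(655,305)]),.091))
print("top cam corners z.091",onz(t,tp([(240,30),(485,135),(275,387),(38,280)]),.091))
print("board",onz(t,tp([(420,437),(714,407),(730,497),(435,527)]),.022))
print("knobs tops",onz(t,tp([(460,490),(525,483)]),.06))
r=lambda p:[[340+a/4,115+b/4] for a,b in p]
print("reacher: palm,fork c,housing front, rear, grip tip rear/front, trig tip", onz(t,r([(145,125),(165,190),(232,390),(282,555),(415,465),(380,405)]),.02))
E
```

```text
rail top cam [[0.5081 0.2167 0.01  ]
 [0.7268 0.0774 0.01  ]]
rail scene [[0.5141 0.2203 0.005 ]
 [0.7315 0.0838 0.005 ]]
front slat top edge scene [[0.5083 0.228  0.091 ]
 [0.7353 0.0726 0.091 ]]
top cam corners z.091 [[0.8355 0.2423 0.091 ]
 [0.7329 0.073  0.091 ]
 [0.5041 0.2217 0.091 ]
 [0.6061 0.3854 0.091 ]]
board [[ 0.4511  0.1339  0.022 ]
 [ 0.4756 -0.082   0.022 ]
 [ 0.3878 -0.0916  0.022 ]
 [ 0.3633  0.1246  0.022 ]]
knobs tops [[0.4036 0.1004 0.06  ]
 [0.4092 0.0543 0.06  ]]
reacher: palm,fork c,housing front, rear, grip tip rear/front, trig tip [[ 0.7217 -0.2145  0.02  ]
 [ 0.6731 -0.2279  0.02  ]
 [ 0.5244 -0.2731  0.02  ]
 [ 0.4025 -0.3065  0.02  ]
 [ 0.4661 -0.4068  0.02  ]
 [ 0.5108 -0.3822  0.02  ]]
```

```bash
python3 - <<'E'
from bench import ctrl
from h import *
o=ctrl.get_obs(); q=o['eef_rot']; M=R.from_quat([q[1],q[2],q[3],q[0]]).as_matrix()
print(M, "toolz yaw",np.degrees(np.arctan2(M[1,2],M[0,2])))
E
```

```text
[[-0.0007 -0.9477  0.3191]
 [-0.0012  0.3191  0.9477]
 [-1.      0.0003 -0.0013]] toolz yaw 71.38967611592278
```

Call:
{"name": "step_arm", "arguments": {"xyz": [[40,-24,30],[85,-51,60],[130,-77,60],[172,-102,60],[215,-128,60],[258,-154,60],[302,-180,60],[345,-206,60],[388,-231,60],[430,-256,60]], "spin": [0,0,-0.05,-0.1,-0.15,-0.2,-0.24,-0.24,-0.24,-0.24], "fingers": [100,100,100,100,100,100,100,100,100,100]}}

```text
time_s: 1.15
eef_pos: [0.6016, 0.2955, 0.3019]
eef_rot: [0.619, -0.341, 0.62, 0.341]
wrist_force: [0.4, 1.2, 0.5]
opening: 1.002
```

Call:
{"name": "step_arm", "arguments": {"xyz": [[40,-25,0],[45,-27,0],[45,-27,0]], "spin": [0,0,0], "fingers": [100,100,100]}}

```text
time_s: 1.45
eef_pos: [0.6459, 0.2685, 0.3009]
eef_rot: [0.619, -0.34, 0.621, 0.34]
wrist_force: [-0.6, -0.1, 0.4]
opening: 1.001
```

```bash
cat > snap.py <<'E'
import sys,pickle
from bench import ctrl,eyes
from h import *
for n in sys.argv[2:]:
    o=ctrl.get_obs(); im=eyes.camera(n); cv2.imwrite(f"pics/{n}{sys.argv[1]}.png",im[:,:,::-1])
    pickle.dump((o,eyes.camera_model(n)),open(f"pics/{n}{sys.argv[1]}.pkl","wb"))
print(o['time_s'],o['eef_pos'],'open',o['opening'],'F',o['wrist_force'])
E
python3 snap.py 1 wrist
```

```text
1.45 [0.6459 0.2685 0.3009] open 1.0014513414923658 F [-0.6367 -0.1118  0.3792]
```

View pics/wrist1.png

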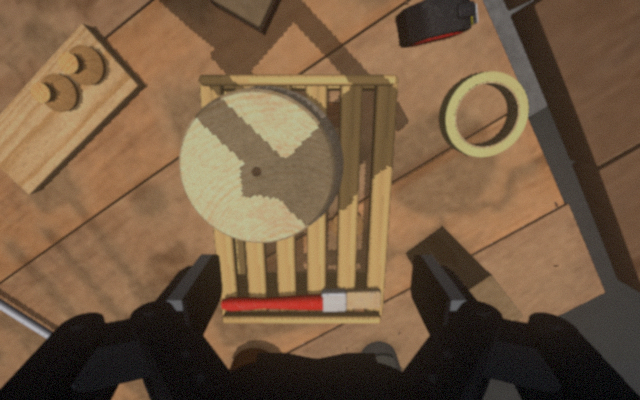

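```bash
python3 - <<'E'
import cv2
s=cv2.imread("pics/wrist1.png")
c=cv2.resize(s[65:335,195:405],None,fx=2.85,fy=2.2,interpolation=cv2.INTER_CUBIC)
c=cv2.convertScaleAbs(c,alpha=1.7,beta=20); cv2.imwrite("pics/w1c.png",c)
E
```

```text
(no output)
```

View pics/w1c.png

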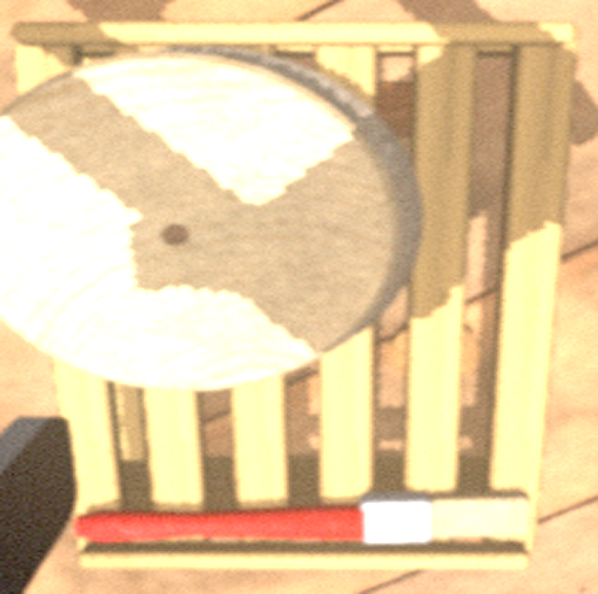

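```bash
python3 - <<'E'
import cv2
s=cv2.imread("pics/wrist1.png")
c=cv2.resize(s[150:300,300:400],None,fx=6,fy=4,interpolation=cv2.INTER_CUBIC)
c=cv2.convertScaleAbs(c,alpha=1.3,beta=10); cv2.imwrite("pics/w1d.png",c)
E
```

```text
(no output)
```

View pics/w1d.png

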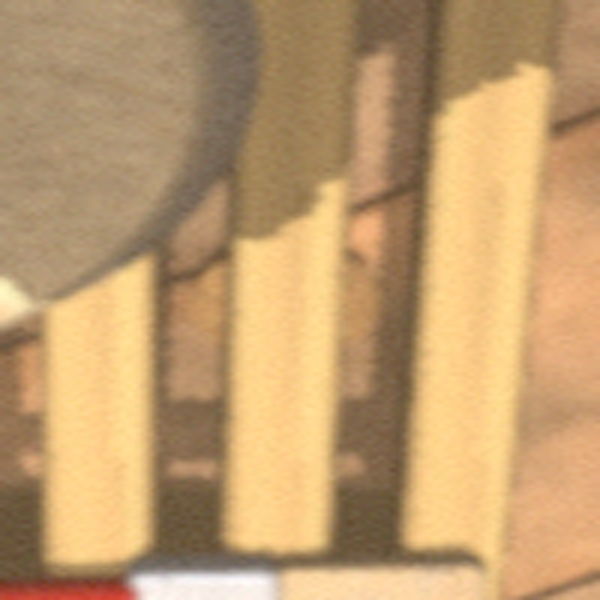

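```bash
cat > sh.py <<'E'
from h import *
YAW=np.radians(57.5); C=np.array([0.670,0.2306])
def sh(P):
    P=np.atleast_2d(P); e=np.array([[np.cos(YAW),np.sin(YAW)],[-np.sin(YAW),np.cos(YAW)]]); return (P[:,:2]-C)@e.T*1000
E
python3 - <<'E'
import pickle
from sh import *
o,m=pickle.load(open("pics/wrist1.pkl","rb"))
print("cam",sh(campose(m,o)[:3,3]))
w=lambda p:[[195+a/2.85,65+b/2.2] for a,b in p]
P=onz(m,w([(14,27),(578,27),(527,565),(82,565)]),.091,o); print(P,sh(P))
d=P[1]-P[0]; print(np.degrees(np.arctan2(d[1],d[0]))); d=P[2]-P[3]; print(np.degrees(np.arctan2(d[1],d[0])))
d=P[0]-P[3]; print(np.degrees(np.arctan2(-d[0],d[1]))); 
w=lambda p:[[300+a/6,150+b/4] for a,b in p]
print(sh(onz(m,w([(165,275),(225,275),(225,350),(345,255),(380,290),(345,350)]),.015,o)))
E
```

```text
cam [[ 20.2343 113.988 ]]
[[0.503  0.2234 0.091 ]
 [0.6086 0.3891 0.091 ]
 [0.8488 0.2344 0.091 ]
 [0.7448 0.07   0.091 ]] [[ -95.7741  137.0214]
 [ 100.7077  136.9348]
 [  99.2975 -148.7578]
 [ -95.2457 -149.3275]]
57.47473888061638
57.66780201137043
57.60573456355979
[[ 35.2938 -40.3359]
 [ 48.9693 -40.321 ]
 [ 49.5205 -68.1039]
 [ 76.0573 -33.0526]
 [ 84.5478 -45.7661]
 [ 77.3784 -68.0822]]
```

Call:
{"name": "step_arm", "arguments": {"xyz": [[45,20,0],[90,40,0],[99,44,0],[99,44,0]], "spin": [0,0,0,0], "fingers": [100,100,100,100]}}

```text
time_s: 1.9
eef_pos: [0.7434, 0.3162, 0.2997]
eef_rot: [0.618, -0.341, 0.62, 0.342]
wrist_force: [-0.0, 1.0, -0.7]
opening: 0.992
```

```bash
python3 snap.py 2 wrist
```

```text
1.9 [0.7434 0.3162 0.2997] open 0.9919912489338437 F [-0.0161  0.956  -0.6839]
```

Call:
{"name": "step_arm", "arguments": {"xyz": [[-28,-40,0],[-55,-80,0],[-80,-120,0],[-97,-152,0],[-97,-152,0],[-97,-152,0]], "spin": [0,0,0,0,0,0], "fingers": [100,100,100,100,100,100]}}

```text
time_s: 2.55
eef_pos: [0.6458, 0.1619, 0.3045]
eef_rot: [0.621, -0.341, 0.619, 0.34]
wrist_force: [-0.1, 0.3, 0.1]
opening: 0.999
```

```bash
python3 snap.py 3 wrist
```

```text
2.55 [0.6458 0.1619 0.3045] open 0.9992918169367468 F [-0.1185  0.257   0.1348]
```

View pics/wrist2.png

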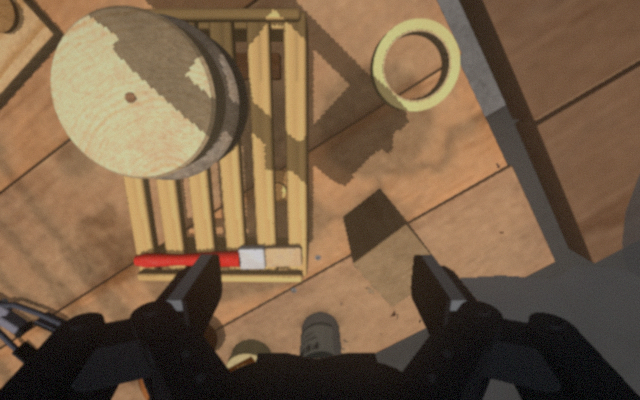

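View pics/wrist3.png

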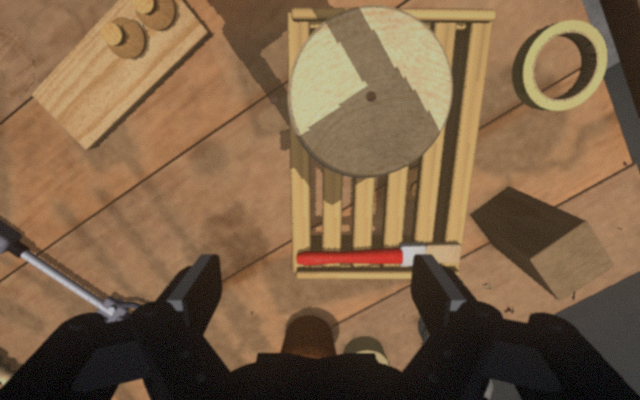

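```bash
python3 - <<'E'
import cv2, numpy as np
a=cv2.imread("pics/wrist2.png")[150:250,220:320]; b=cv2.imread("pics/wrist3.png")[150:250,370:470]
c=np.hstack([cv2.resize(i,None,fx=4,fy=6,interpolation=cv2.INTER_CUBIC) for i in (a,b)])
cv2.imwrite("pics/w23.png",cv2.convertScaleAbs(c,alpha=1.4,beta=10))
E
```

```text
(no output)
```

View pics/w23.png

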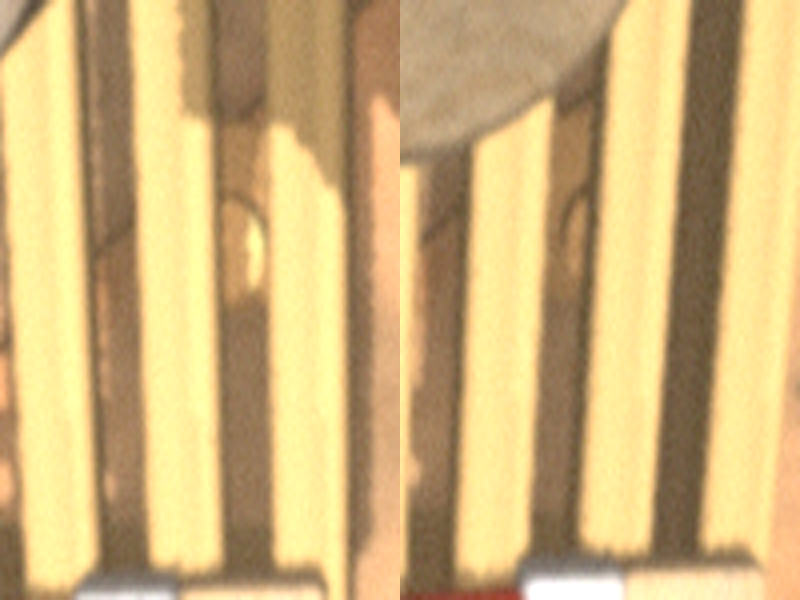

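```bash
python3 - <<'E'
import pickle
from sh import *
for n,p in((2,(278,191.2)),(3,(419.75,190.8))):
    o,m=pickle.load(open(f"pics/wrist{n}.pkl","rb"))
    for z in(.02,.038,.05):
        P=onz(m,[p],z,o); print(n,z,P,sh(P))
o,m=pickle.load(open("pics/wrist1.pkl","rb"))
print("blob proj w1",proj(m,[[0.742,0.253,.038],[.742,.253,.01]],o))
# shelf edges from 2,3
o,m=pickle.load(open("pics/wrist2.pkl","rb")); print(sh(onz(m,[(299,10),(303,279),(140,278)],.091,o)))
o,m=pickle.load(open("pics/wrist3.pkl","rb")); print(sh(onz(m,[(289,10),(494,10),(459,274),(297,275)],.091,o)))
E
```

```text
2 0.02 [[0.7509 0.2529 0.02  ]] [[ 62.2706 -56.2905]]
2 0.038 [[0.7479 0.2574 0.038 ]] [[ 64.4691 -51.3291]]
2 0.05 [[0.7459 0.2604 0.05  ]] [[ 65.9347 -48.0216]]
3 0.02 [[0.7562 0.2574 0.02  ]] [[ 68.9127 -58.3085]]
3 0.038 [[0.7488 0.255  0.038 ]] [[ 62.8961 -53.3151]]
3 0.05 [[0.7438 0.2534 0.05  ]] [[ 58.8851 -49.9862]]
blob proj w1 [[345.0369 230.874 ]
 [343.3532 223.1659]]
[[  95.2894  139.9242]
 [  97.4961 -144.2795]
 [ -97.0885 -145.0948]]
[[ -95.6226  139.4088]
 [ 100.3954  141.1746]
 [ 102.7715 -142.2792]
 [ -91.9462 -143.5158]]
```

Call:
{"name": "step_arm", "arguments": {"xyz": [[-16,-45,0],[-32,-90,0],[-48,-136,-5],[-63,-181,-10],[-79,-226,-20],[-95,-272,-30],[-111,-317,-40],[-127,-362,-50],[-142,-407,-54],[-157,-450,-54]], "spin": [-0.1,-0.2,-0.3,-0.4,-0.5,-0.6,-0.7,-0.723,-0.723,-0.723], "fingers": [100,100,100,100,100,100,100,100,100,100]}}

```text
time_s: 3.6
eef_pos: [0.49, -0.2886, 0.2478]
eef_rot: [0.7, -0.1, 0.7, 0.101]
wrist_force: [1.8, -0.2, 0.4]
opening: 1.002
```

Call:
{"name": "step_arm", "arguments": {"xyz": [[-15,-40,0],[-21,-57,0],[-21,-57,0],[-21,-57,0]], "spin": [0,0,0,0], "fingers": [100,100,100,100]}}

```text
time_s: 4.0
eef_pos: [0.47, -0.344, 0.2483]
eef_rot: [0.7, -0.1, 0.7, 0.1]
wrist_force: [-0.1, -0.3, 0.1]
opening: 1.001
```

```bash
python3 snap.py 4 wrist
```

```text
4.0 [ 0.47   -0.344   0.2483] open 1.0013556269524468 F [-0.0576 -0.2952  0.1327]
```

View pics/wrist4.png

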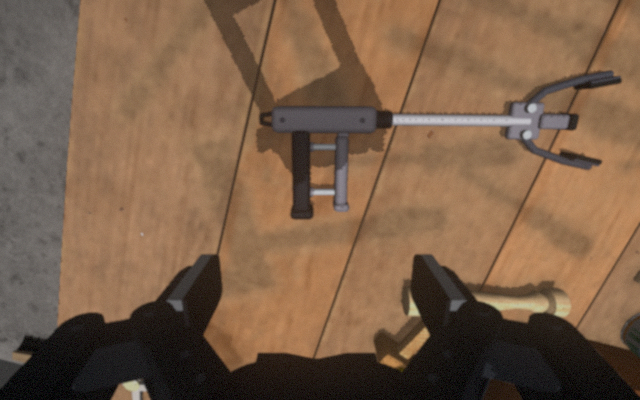

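```bash
python3 - <<'E'
import cv2
s=cv2.imread("pics/wrist4.png")
cv2.imwrite("pics/w4a.png",cv2.resize(s[95:225,255:400],None,fx=5,fy=4.5,interpolation=cv2.INTER_CUBIC))
cv2.imwrite("pics/w4b.png",cv2.resize(s[60:180,480:630],None,fx=5,fy=5,interpolation=cv2.INTER_CUBIC))
E
```

```text
(no output)
```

View pics/w4a.png

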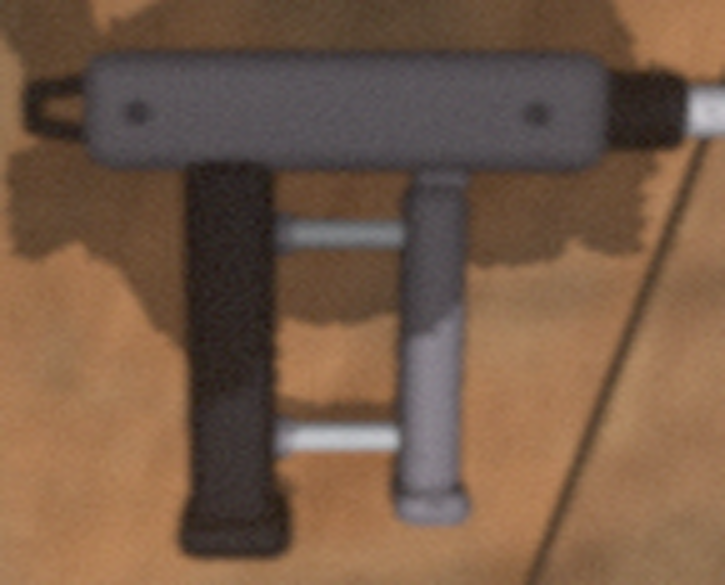

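View pics/w4b.png

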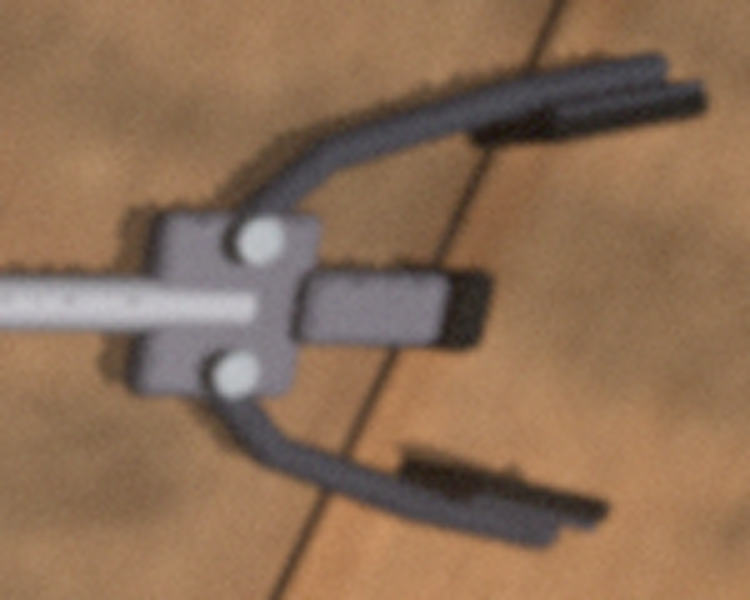

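```bash
python3 - <<'E'
import pickle
from sh import *
o,m=pickle.load(open("pics/wrist4.pkl","rb"))
a=lambda p:[[255+x/5,95+y/4.5] for x,y in p]; b=lambda p:[[480+x/5,60+y/5] for x,y in p]
P=onz(m,a([(88,110),(608,110)])+b([(488,310)]),[.032,.032,.028],o)
d=P[2]-(P[0]+P[1])/2; yaw=np.arctan2(d[1],d[0]); print(P,np.degrees(yaw))
u=np.array([np.cos(yaw),np.sin(yaw)]);v=np.array([-u[1],u[0]])
for p,x in zip(P,(-52,60,280)): print("orig",p[:2]-u*x/1000)
O=np.mean([p[:2]-u*x/1000 for p,x in zip(P,(-52,60,280))],0); print(O,"grip",O-v*.056)
Q=onz(m,a([(188,350),(463,350),(275,350),(400,350),(430,523),(430,180),(235,555)]),[.016,.016,.016,.016,.02,.02,.02],o)
print("in reacher",np.c_[(Q[:,:2]-O)@u,(Q[:,:2]-O)@v]*1000)
E
```

```text
[[ 0.4118 -0.3033  0.032 ]
 [ 0.5161 -0.2728  0.032 ]
 [ 0.7254 -0.2133  0.028 ]] 15.951496921678908
orig [ 0.4618 -0.289 ]
orig [ 0.4584 -0.2893]
orig [ 0.4562 -0.2903]
[ 0.4588 -0.2896] grip [ 0.4742 -0.3434]
in reacher [[ -30.0311  -60.5465]
 [  32.8392  -60.1687]
 [ -10.1422  -60.4314]
 [  18.4321  -60.2588]
 [  26.2634 -105.2755]
 [  23.8032  -17.1761]
 [ -19.4654 -114.406 ]]
```

Call:
{"name": "step_arm", "arguments": {"xyz": [[2,1,-40],[5,1,-85],[5,1,-130],[5,1,-170],[5,1,-200],[5,1,-220],[5,1,-228],[5,1,-232],[5,1,-232]], "spin": [0,0,0,0,0,0,0,0,0], "fingers": [95,90,88,88,88,88,88,88,88]}}

```text
time_s: 4.95
eef_pos: [0.475, -0.3437, 0.0169]
eef_rot: [0.7, -0.1, 0.7, 0.1]
wrist_force: [-0.1, 0.4, -0.4]
opening: 0.882
```

```bash
python3 snap.py 5 wrist scene
```

```text
5.0 [ 0.4752 -0.3443  0.0175] open 0.8770649862590565 F [-0.1783 -0.7195  0.5866]
```

View pics/wrist5.png

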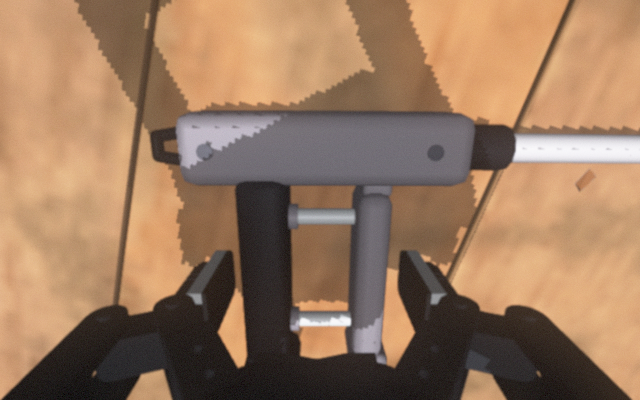

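```bash
python3 - <<'E'
import cv2
s=cv2.imread("pics/scene5.png")
cv2.imwrite("pics/s5.png",cv2.resize(s[200:350,330:480],None,fx=5,fy=4,interpolation=cv2.INTER_CUBIC))
E
```

```text
(no output)
```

View pics/s5.png

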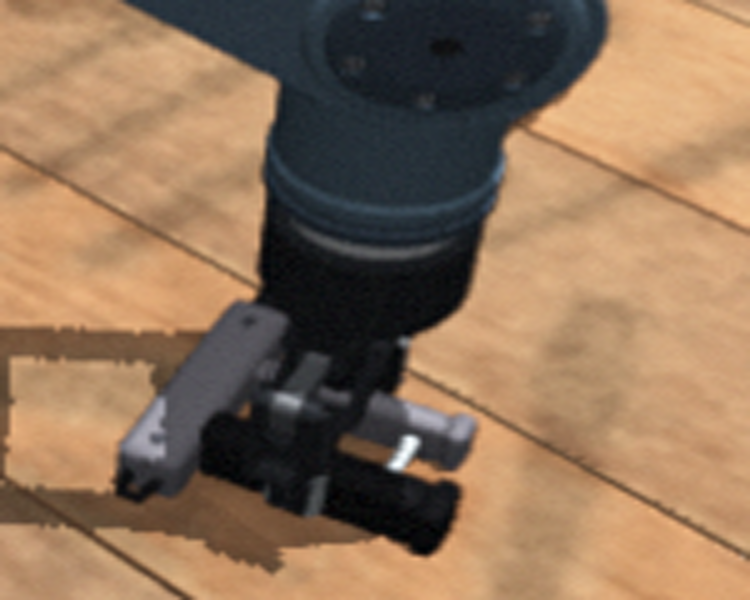

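Call:
{"name": "step_arm", "arguments": {"xyz": [[0,0,-3],[0,0,-6],[0,0,-8],[0,0,-8]], "spin": [0,0,0,0], "fingers": [88,84,82,82]}}

```text
time_s: 5.45
eef_pos: [0.4739, -0.344, 0.008]
eef_rot: [0.7, -0.099, 0.7, 0.1]
wrist_force: [-0.3, -0.5, 0.5]
opening: 0.819
```

Call:
{"name": "step_arm", "arguments": {"xyz": [[0,0,0],[0,0,0],[0,0,0]], "spin": [0,0,0], "fingers": [76,74,74]}}

```text
time_s: 5.75
eef_pos: [0.4742, -0.3442, 0.0084]
eef_rot: [0.7, -0.1, 0.7, 0.1]
wrist_force: [-0.5, -0.2, 0.3]
opening: 0.74
```

Call:
{"name": "step_arm", "arguments": {"xyz": [[0,0,0],[0,0,0],[0,0,0]], "spin": [0,0,0], "fingers": [72,70,70]}}

```text
time_s: 6.05
eef_pos: [0.4737, -0.3445, 0.0089]
eef_rot: [0.7, -0.1, 0.7, 0.1]
wrist_force: [-5.0, 0.7, 5.9]
opening: 0.707
```

Call:
{"name": "step_arm", "arguments": {"xyz": [[0,0,0],[0,0,0],[0,0,0]], "spin": [0,0,0], "fingers": [68,66,66]}}

```text
time_s: 6.35
eef_pos: [0.4731, -0.345, 0.0096]
eef_rot: [0.699, -0.1, 0.701, 0.1]
wrist_force: [-9.5, 0.7, 13.2]
opening: 0.667
```

Call:
{"name": "step_arm", "arguments": {"xyz": [[0,0,2],[0,0,4],[0,0,4]], "spin": [0,0,0], "fingers": [66,66,66]}}

```text
time_s: 6.65
eef_pos: [0.4742, -0.344, 0.0121]
eef_rot: [0.7, -0.1, 0.7, 0.1]
wrist_force: [-0.6, -0.1, -2.2]
opening: 0.658
```

```bash
python3 snap.py 6 wrist scene; python3 - <<'E'
import cv2
s=cv2.imread("pics/scene6.png")
cv2.imwrite("pics/s6.png",cv2.resize(s[190:350,330:480],None,fx=5,fy=3.7,interpolation=cv2.INTER_CUBIC))
E
```

```text
6.7 [ 0.4741 -0.3439  0.012 ] open 0.6620739973786882 F [ 0.613  -0.8652 -2.0406]
```

View pics/s6.png

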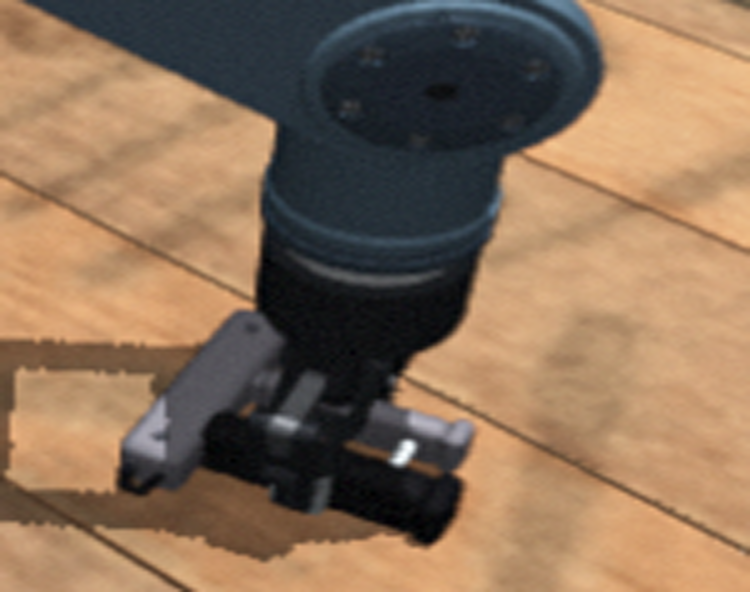

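View pics/wrist6.png

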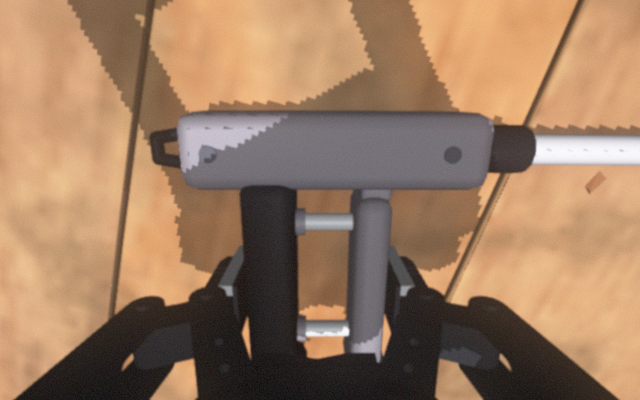

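Call:
{"name": "step_arm", "arguments": {"xyz": [[0,0,10],[0,0,25],[0,0,45],[0,0,60],[0,0,60],[0,0,60]], "spin": [0,0,0,0,0,0], "fingers": [66,66,66,66,66,66]}}

```text
time_s: 7.35
eef_pos: [0.4744, -0.3444, 0.073]
eef_rot: [0.7, -0.1, 0.7, 0.099]
wrist_force: [0.6, 0.3, -2.0]
opening: 0.664
```

```bash
cat > avg.py <<'E'
import sys
from bench import ctrl,eyes
from h import *
n=int(sys.argv[1]); op=[];F=[];T=[];P=[]
for i in range(n):
    im=eyes.camera("wrist"); o=ctrl.get_obs(); op.append(o['opening']);F.append(o['wrist_force']);T.append(o['torque']);P.append(o['eef_pos'])
print(o['time_s'],"open %.4f +- %.4f"%(np.mean(op),np.std(op)/n**.5),"F",np.mean(F,0),"T",np.mean(T,0),"P",np.mean(P,0))
cv2.imwrite(sys.argv[2],im[:,:,::-1])
E
python3 avg.py 10 pics/w7.png; python3 snap.py 7 scene
```

```text
7.85 open 0.6629 +- 0.0008 F [-0.1996 -0.0028 -2.6654] T [-0.109   0.0942  0.0064] P [ 0.4738 -0.3438  0.0716]
7.85 [ 0.4741 -0.344   0.072 ] open 0.6642437424578413 F [-0.1049  0.4253 -2.3604]
```

View pics/scene7.png

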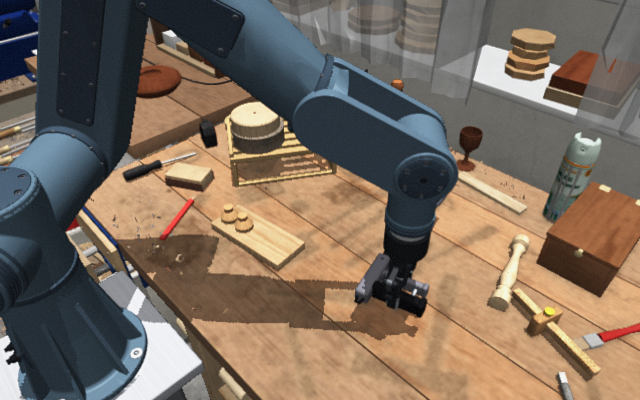

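View pics/w7.png

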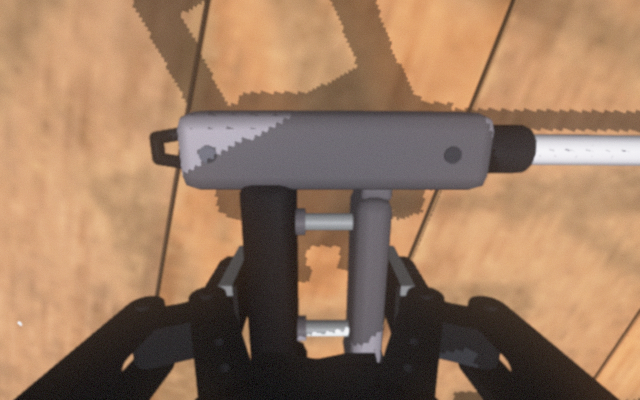

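Call:
{"name": "step_arm", "arguments": {"xyz": [[0,0,0],[0,0,0],[0,0,0],[0,0,0]], "spin": [0,0,0,0], "fingers": [60,54,50,50]}}

```text
time_s: 8.3
eef_pos: [0.4742, -0.3442, 0.0723]
eef_rot: [0.7, -0.1, 0.7, 0.1]
wrist_force: [-0.3, 0.2, -2.6]
opening: 0.505
```

```bash
python3 avg.py 14 pics/w8.png
```

```text
9.0 open 0.5051 +- 0.0004 F [-0.081  -0.0226 -2.7262] T [-0.1113  0.1081 -0.0167] P [ 0.4742 -0.3442  0.0723]
```

Call:
{"name": "step_arm", "arguments": {"xyz": [[4,13,0],[9,27,0],[14,43,0],[20,61,0],[26,80,0],[33,99,0],[39,118,0],[45,136,0],[45,136,0],[45,136,0]], "spin": [0.08,0.2,0.32,0.44,0.56,0.65,0.7,0.722,0.722,0.722], "fingers": [54,58,62,66,68,69,69,69,69,69]}}

```text
time_s: 10.0
eef_pos: [0.5193, -0.2081, 0.0724]
eef_rot: [0.62, -0.341, 0.62, 0.341]
wrist_force: [0.2, 0.0, -3.1]
opening: 0.691
```

```bash
python3 snap.py 9 wrist top scene
```

```text
10.1 [ 0.5192 -0.2089  0.0724] open 0.6898823414107041 F [-0.1468  0.4932 -2.7184]
```

View pics/wrist9.png

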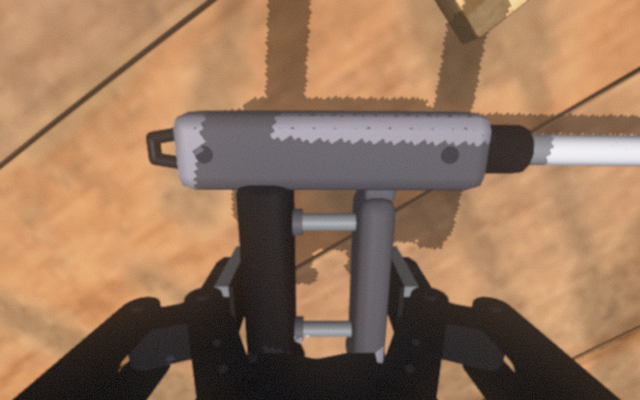

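View pics/top9.png

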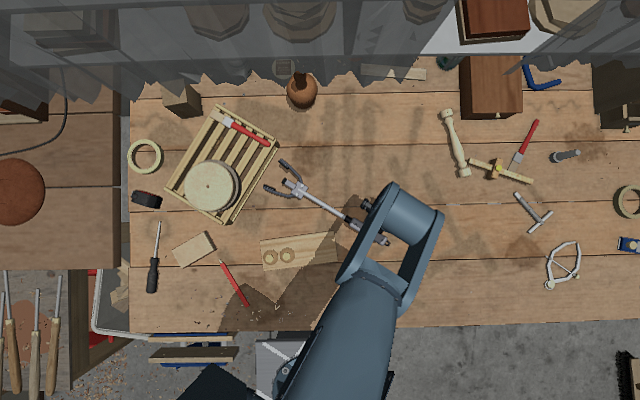

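View pics/scene9.png

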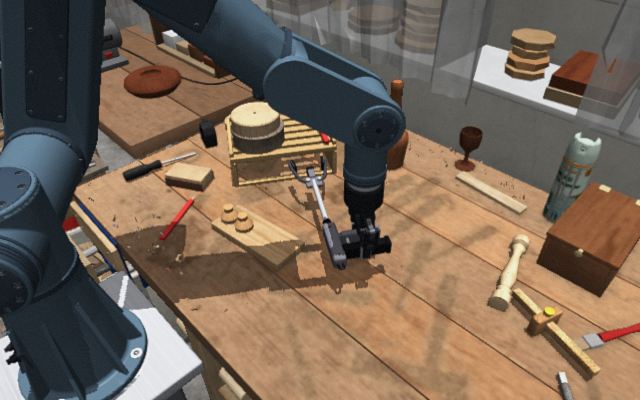

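```bash
python3 - <<'E'
import cv2,numpy as np
t=cv2.imread("pics/top9.png")[145:225,250:350]; s=cv2.imread("pics/scene9.png")[145:225,275:355]
cv2.imwrite("pics/ts9.png",np.hstack([cv2.resize(t,(500,400),interpolation=cv2.INTER_CUBIC),cv2.resize(s,(300,300),interpolation=cv2.INTER_CUBIC).copy() if 0 else cv2.resize(s,(300,400),interpolation=cv2.INTER_CUBIC)]))
E
```

```text
(no output)
```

View pics/ts9.png

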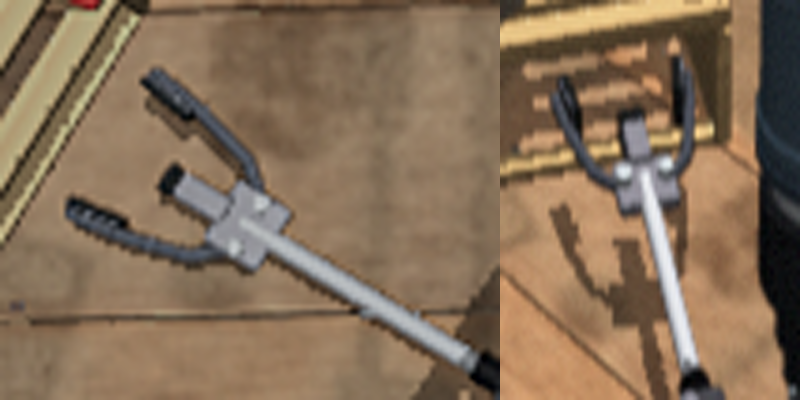

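```bash
python3 - <<'E'
import pickle
from sh import *
_,t=pickle.load(open("pics/top9.pkl","rb")); _,s=pickle.load(open("pics/scene9.pkl","rb")); o,w=pickle.load(open("pics/wrist9.pkl","rb"))
p=onz(t,[(283,180.4),(301,190),(343,217)],[.088,.082,.082]); print("top palm",p)
d=p[1]-p[2]; print("yaw shaft",np.degrees(np.arctan2(d[1],d[0])))
print("scene palm",onz(s,[(310.2,167.4)],.088))
q=onz(w,[(178,150),(489,150),(620,150.5)],[.092,.092,.082],o); d=q[1]-q[0]; d2=q[2]-q[0]; print(q,np.degrees(np.arctan2(d[1],d[0])),np.degrees(np.arctan2(d2[1],d2[0])),np.linalg.norm(d[:2]))
u=np.array([np.cos(np.radians(57.55)),np.sin(np.radians(57.55))]); v=np.array([-u[1],u[0]])
for a,x in ((q[0],-52),(q[1],60),(p[0],280)): O=a[:2]-u*x/1e3; print("O",O,"rel TCP u,v",(O-o['eef_pos'][:2])@u*1e3,(O-o['eef_pos'][:2])@v*1e3)
a=onz(s,[(310.2,167.4)],.088)[0]; O=a[:2]-u*.28; print("O scene",O,(O-o['eef_pos'][:2])@u*1e3,(O-o['eef_pos'][:2])@v*1e3)
E
```

```text
top palm [[ 0.6207  0.0566  0.088 ]
 [ 0.5934  0.0077  0.082 ]
 [ 0.5159 -0.1069  0.082 ]]
yaw shaft 55.97060139187779
scene palm [[0.6228 0.0528 0.088 ]]
[[ 0.446  -0.2171  0.092 ]
 [ 0.5037 -0.1258  0.092 ]
 [ 0.5352 -0.0787  0.082 ]] 57.68981025402122 57.20602146835815 0.10802895302405129
O [ 0.4739 -0.1733] rel TCP u,v 5.0395572645147615 57.03520284764157
O [ 0.4715 -0.1765] rel TCP u,v 1.0681886687933153 57.29880935589944
O [ 0.4704 -0.1797] rel TCP u,v -2.2192855255769226 56.52328261188599
O scene [ 0.4726 -0.1835] -4.284645538146718 52.673272835663404
```

Call:
{"name": "step_arm", "arguments": {"xyz": [[0,0,-20],[0,0,-38],[0,0,-42],[11,17,-42],[27,42,-42],[43,67,-42],[59,93,-42],[75,118,-42],[88,138,-42],[92,144,-42]], "spin": [0,0,0,0,0,0,0,0,0,0], "fingers": [69,69,69,69,69,69,69,69,69,69]}}

```text
time_s: 11.15
eef_pos: [0.6126, -0.0627, 0.031]
eef_rot: [0.62, -0.341, 0.619, 0.341]
wrist_force: [0.0, 0.3, -2.4]
opening: 0.69
```

Call:
{"name": "step_arm", "arguments": {"xyz": [[0,0,-4],[0,0,-9],[0,0,-12],[0,0,-12]], "spin": [0,0,0,0], "fingers": [69,69,69,69]}}

```text
time_s: 11.55
eef_pos: [0.6101, -0.065, 0.0174]
eef_rot: [0.619, -0.34, 0.62, 0.341]
wrist_force: [1.0, 0.0, -2.5]
opening: 0.689
```

```bash
python3 snap.py 10 wrist top scene;  python3 - <<'E'
import cv2,numpy as np
t=cv2.imread("pics/top10.png")[95:235,200:380]; s=cv2.imread("pics/scene10.png")[95:215,215:375]
cv2.imwrite("pics/t10.png",cv2.resize(t,None,fx=4,fy=4,interpolation=cv2.INTER_CUBIC))
cv2.imwrite("pics/s10.png",cv2.resize(s,None,fx=5,fy=5,interpolation=cv2.INTER_CUBIC))
E
```

```text
11.65 [ 0.6108 -0.0648  0.0181] open 0.6904729769205604 F [ 0.7656  0.2588 -2.9286]
```

View pics/t10.png

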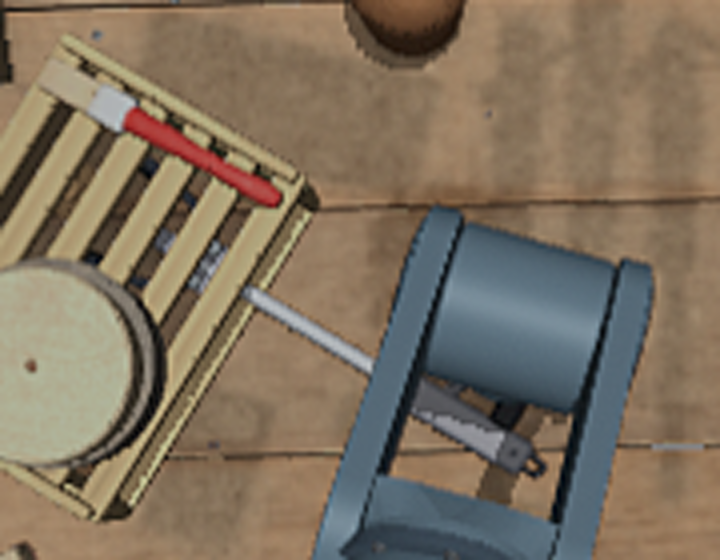

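View pics/s10.png

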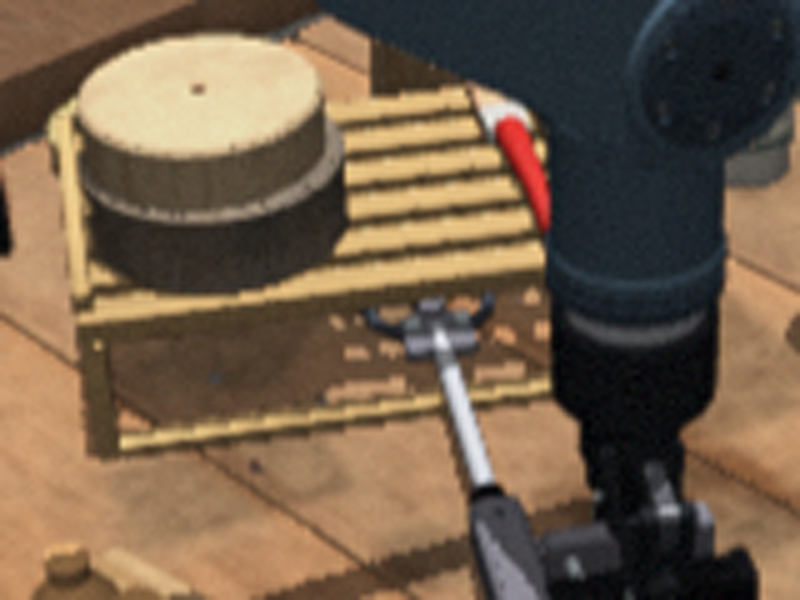

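View pics/wrist10.png

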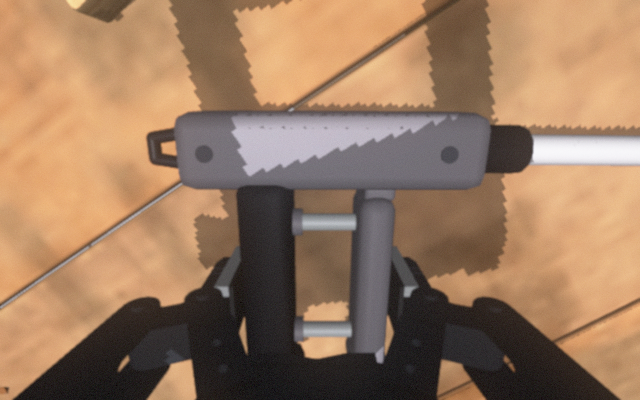

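```bash
python3 - <<'E'
import pickle
from sh import *
_,t=pickle.load(open("pics/top10.pkl","rb")); _,s=pickle.load(open("pics/scene10.pkl","rb"))
P=onz(t,[(237.5,136.25),(223,159.5),(200+205/4,95+265/4)],[.035,.035,.035]); print(P,sh(P))
print("shaft",sh(onz(t,[(200+250/4,95+292/4),(200+365/4,95+362/4)],.028)))
print("knob sh",sh([[.7483,.2562]]),"px in crop",(proj(t,[[.7483,.2562,.038]])-[200,95])*4)
print("rail in scene/ top",sh(onz(t,[(200+310/4,95+212/4),(200+125/4,95+515/4)],.01)))
im=cv2.imread("pics/top10.png")[120:175,205:260]; cv2.imwrite("pics/t10b.png",cv2.convertScaleAbs(cv2.resize(im,None,fx=10,fy=10,interpolation=cv2.INTER_CUBIC),alpha=1.5,beta=10))
E
```

```text
[[0.7579 0.1927 0.035 ]
 [0.6905 0.2361 0.035 ]
 [0.6834 0.1534 0.035 ]] [[ 15.2512 -94.4565]
 [ 15.6315 -14.3502]
 [-57.9072 -52.7405]]
shaft [[ -95.015   -53.0503]
 [-193.9272  -52.8506]]
knob sh [[ 63.6614 -52.2827]] px in crop [[ 62.6348 179.3568]]
rail in scene/ top [[ -98.4786 -127.7279]
 [ -98.7498  136.2724]]
```

View pics/t10b.png

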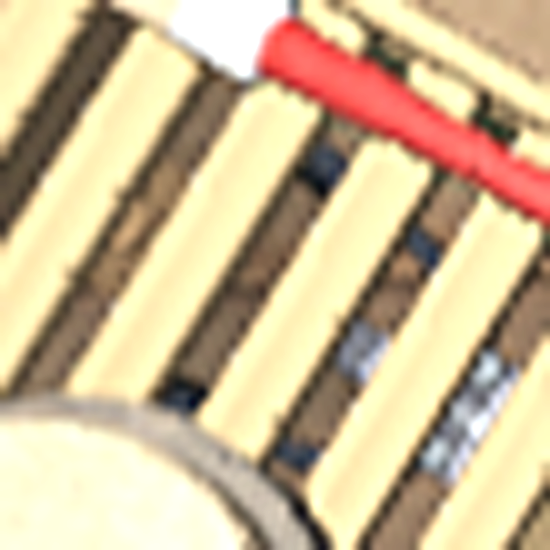

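Call:
{"name": "step_arm", "arguments": {"xyz": [[5,8,0],[10,15,0],[15,23,0],[18,28,0],[18,28,0],[18,28,0]], "spin": [0,0,0,0,0,0], "fingers": [69,69,69,69,69,69]}}

```text
time_s: 12.3
eef_pos: [0.6291, -0.0358, 0.0182]
eef_rot: [0.619, -0.341, 0.62, 0.341]
wrist_force: [0.2, -0.5, -2.8]
opening: 0.695
```

```bash
python3 avg.py 4 pics/w11.png; python3 snap.py 11 top; python3 - <<'E'
import pickle
from sh import *
_,t=pickle.load(open("pics/top11.pkl","rb"))
print("u218",sh(onz(t,[(218,141.5)],.015)))
im=cv2.imread("pics/top11.png")[110:170,195:255]; cv2.imwrite("pics/t11b.png",cv2.convertScaleAbs(cv2.resize(im,None,fx=10,fy=10,interpolation=cv2.INTER_CUBIC),alpha=1.5,beta=10))
E
```

```text
12.5 open 0.6905 +- 0.0008 F [ 0.2346 -0.1481 -2.6417] T [-0.1332 -0.003  -0.0139] P [ 0.629  -0.0363  0.0182]
12.5 [ 0.629  -0.0364  0.0182] open 0.6920446320163304 F [ 0.4675 -0.3085 -2.494 ]
u218 [[ 62.9793 -52.1211]]
```

View pics/t11b.png

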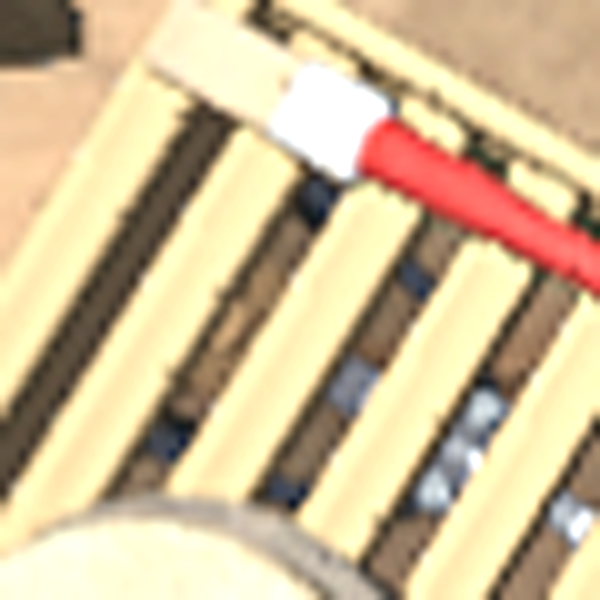

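Call:
{"name": "step_arm", "arguments": {"xyz": [[0,0,0],[0,0,0],[0,0,0],[0,0,0]], "spin": [0,0,0,0], "fingers": [67,65,64,64]}}

```text
time_s: 12.95
eef_pos: [0.6291, -0.0362, 0.0183]
eef_rot: [0.62, -0.341, 0.62, 0.341]
wrist_force: [-0.5, -0.3, -2.0]
opening: 0.642
```

```bash
python3 avg.py 6 pics/w12.png; python3 snap.py 12 top; python3 - <<'E'
import cv2
im=cv2.imread("pics/top12.png")[110:170,195:255]; cv2.imwrite("pics/t12b.png",cv2.convertScaleAbs(cv2.resize(im,None,fx=10,fy=10,interpolation=cv2.INTER_CUBIC),alpha=1.5,beta=10))
E
```

```text
13.25 open 0.6421 +- 0.0007 F [-0.037   0.1067 -2.6169] T [-0.1288 -0.025   0.0074] P [ 0.6292 -0.0362  0.0183]
13.25 [ 0.6292 -0.0361  0.0183] open 0.6397692156475739 F [ 0.2161 -0.6623 -2.6843]
```

View pics/t12b.png

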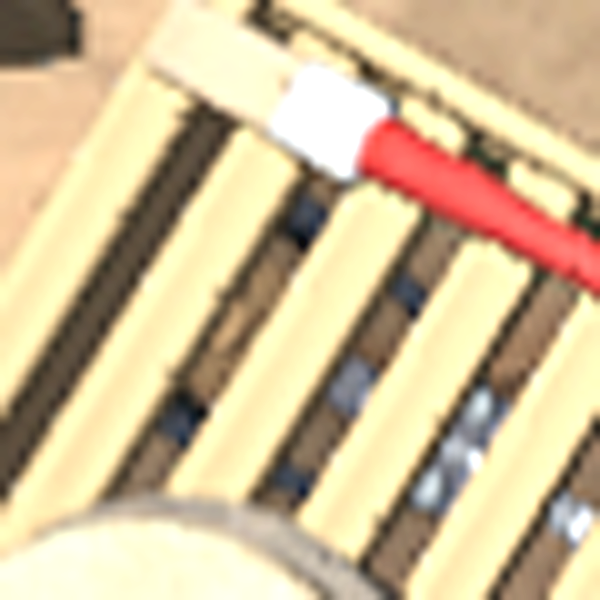

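Call:
{"name": "step_arm", "arguments": {"xyz": [[0,0,0],[0,0,0],[0,0,0]], "spin": [0,0,0], "fingers": [63,62,62]}}

```text
time_s: 13.6
eef_pos: [0.6292, -0.0362, 0.0183]
eef_rot: [0.62, -0.341, 0.62, 0.341]
wrist_force: [-0.2, -0.1, -2.3]
opening: 0.625
```

```bash
python3 avg.py 8 pics/w13.png
```

```text
14.0 open 0.6232 +- 0.0007 F [-0.1819  0.2052 -2.3816] T [-0.1194  0.0015 -0.003 ] P [ 0.6292 -0.0361  0.0183]
```

Call:
{"name": "step_arm", "arguments": {"xyz": [[0,0,0],[0,0,0],[0,0,0]], "spin": [0,0,0], "fingers": [61.7,61.3,61.3]}}

```text
time_s: 14.3
eef_pos: [0.6291, -0.0361, 0.0183]
eef_rot: [0.62, -0.341, 0.62, 0.341]
wrist_force: [-0.3, 0.4, -2.3]
opening: 0.613
```

```bash
python3 avg.py 10 pics/w13.png
```

```text
14.8 open 0.6164 +- 0.0009 F [-0.2863  0.2902 -2.6269] T [-0.1274  0.0384  0.0546] P [ 0.6291 -0.0361  0.0183]
```

Call:
{"name": "step_arm", "arguments": {"xyz": [[0,0,0],[0,0,0],[0,0,0]], "spin": [0,0,0], "fingers": [61.1,60.9,60.9]}}

```text
time_s: 15.1
eef_pos: [0.6292, -0.0361, 0.0183]
eef_rot: [0.62, -0.341, 0.62, 0.341]
wrist_force: [-0.3, -0.2, -3.2]
opening: 0.607
```

```bash
python3 avg.py 12 pics/w13.png
```

```text
15.7 open 0.6120 +- 0.0004 F [-0.0238  0.1937 -2.7082] T [-0.1061  0.0159  0.0621] P [ 0.6292 -0.0361  0.0183]
```

Call:
{"name": "step_arm", "arguments": {"xyz": [[0,0,0],[0,0,0],[0,0,0]], "spin": [0,0,0], "fingers": [60.7,60.4,60.4]}}

```text
time_s: 16.0
eef_pos: [0.6292, -0.0362, 0.0183]
eef_rot: [0.62, -0.341, 0.62, 0.341]
wrist_force: [-0.6, 0.2, -2.5]
opening: 0.607
```

```bash
python3 avg.py 10 pics/w13.png
```

```text
16.5 open 0.6079 +- 0.0010 F [-0.4674  0.0437 -2.6535] T [-0.0813  0.0149  0.0792] P [ 0.6292 -0.0361  0.0183]
```

Call:
{"name": "step_arm", "arguments": {"xyz": [[0,0,0],[0,0,0],[0,0,0]], "spin": [0,0,0], "fingers": [60.2,60.0,60.0]}}

```text
time_s: 16.8
eef_pos: [0.6292, -0.0362, 0.0183]
eef_rot: [0.62, -0.341, 0.62, 0.341]
wrist_force: [-0.3, -0.6, -1.3]
opening: 0.603
```

```bash
python3 avg.py 10 pics/w13.png
```

```text
17.3 open 0.6046 +- 0.0007 F [-0.148   0.1302 -2.2672] T [-0.0738  0.0216  0.1082] P [ 0.6292 -0.0362  0.0183]
```

Call:
{"name": "step_arm", "arguments": {"xyz": [[0,0,0],[0,0,0],[0,0,0]], "spin": [0,0,0], "fingers": [59.8,59.7,59.7]}}

```text
time_s: 17.6
eef_pos: [0.6292, -0.0362, 0.0183]
eef_rot: [0.62, -0.341, 0.62, 0.341]
wrist_force: [-0.3, 0.3, -2.8]
opening: 0.597
```

```bash
python3 avg.py 14 pics/w13.png; python3 snap.py 13 top; python3 - <<'E'
import cv2
im=cv2.imread("pics/top13.png")[110:170,195:255]; cv2.imwrite("pics/t13b.png",cv2.convertScaleAbs(cv2.resize(im,None,fx=10,fy=10,interpolation=cv2.INTER_CUBIC),alpha=1.5,beta=10))
E
```

```text
18.3 open 0.5998 +- 0.0006 F [-0.4307  0.3302 -2.421 ] T [-0.0592  0.0311  0.0994] P [ 0.6292 -0.0361  0.0183]
18.3 [ 0.6292 -0.0361  0.0183] open 0.5979551856810656 F [-0.5189 -0.1125 -2.0633]
```

View pics/t13b.png

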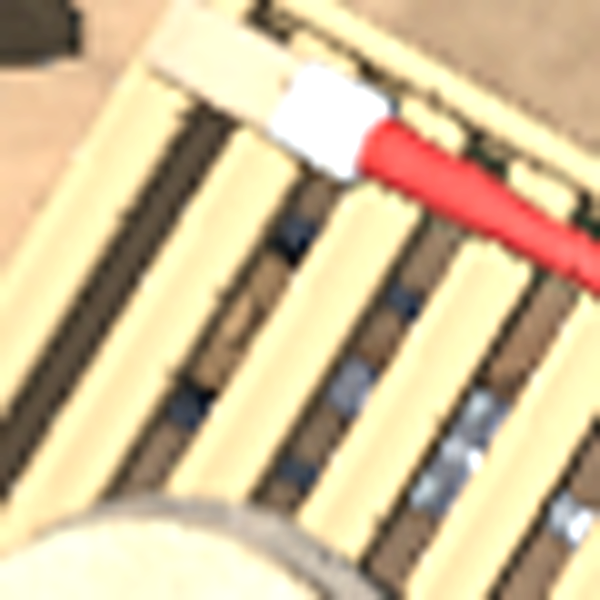

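Call:
{"name": "step_arm", "arguments": {"xyz": [[0,0,0],[0,0,0],[0,0,0]], "spin": [0,0,0], "fingers": [59.5,59.4,59.4]}}

```text
time_s: 18.65
eef_pos: [0.6292, -0.0362, 0.0183]
eef_rot: [0.62, -0.341, 0.62, 0.341]
wrist_force: [-0.4, 0.8, -2.4]
opening: 0.599
```

```bash
python3 avg.py 10 pics/w13.png
```

```text
19.15 open 0.5979 +- 0.0008 F [-0.2015  0.0843 -2.0456] T [-0.0742  0.0293  0.1156] P [ 0.6292 -0.0362  0.0183]
```

Call:
{"name": "step_arm", "arguments": {"xyz": [[0,0,0],[0,0,0],[0,0,0]], "spin": [0,0,0], "fingers": [59.2,59.1,59.1]}}

```text
time_s: 19.45
eef_pos: [0.6292, -0.0362, 0.0183]
eef_rot: [0.62, -0.341, 0.62, 0.341]
wrist_force: [0.1, 0.7, -2.0]
opening: 0.592
```

```bash
python3 avg.py 12 pics/w13.png
```

```text
20.05 open 0.5953 +- 0.0006 F [-0.3179 -0.1118 -2.3513] T [-0.1038  0.025   0.0703] P [ 0.6292 -0.0362  0.0183]
```

Call:
{"name": "step_arm", "arguments": {"xyz": [[0,0,0],[0,0,0],[0,0,0]], "spin": [0,0,0], "fingers": [58.9,58.8,58.8]}}

```text
time_s: 20.35
eef_pos: [0.6292, -0.0362, 0.0183]
eef_rot: [0.62, -0.341, 0.62, 0.341]
wrist_force: [0.1, 0.1, -2.4]
opening: 0.591
```

```bash
python3 avg.py 12 pics/w13.png
```

```text
20.95 open 0.5927 +- 0.0007 F [-0.1016 -0.3778 -2.2193] T [-0.1001  0.0147  0.039 ] P [ 0.6292 -0.0362  0.0183]
```

Call:
{"name": "step_arm", "arguments": {"xyz": [[0,0,0],[0,0,0],[0,0,0]], "spin": [0,0,0], "fingers": [58.6,58.5,58.5]}}

```text
time_s: 21.25
eef_pos: [0.6292, -0.0362, 0.0183]
eef_rot: [0.62, -0.341, 0.62, 0.341]
wrist_force: [-0.5, -1.0, -2.4]
opening: 0.594
```

```bash
python3 avg.py 12 pics/w14.png
```

```text
21.85 open 0.5906 +- 0.0006 F [ 0.0595 -0.477  -2.1395] T [-0.0825 -0.0178  0.0089] P [ 0.6292 -0.0362  0.0183]
```

Call:
{"name": "step_arm", "arguments": {"xyz": [[0,0,0],[0,0,0],[0,0,0]], "spin": [0,0,0], "fingers": [58.4,58.3,58.3]}}

```text
time_s: 22.15
eef_pos: [0.6292, -0.0362, 0.0183]
eef_rot: [0.62, -0.341, 0.62, 0.341]
wrist_force: [-0.1, -1.1, -1.8]
opening: 0.588
```

```bash
python3 avg.py 16 pics/w14.png
```

```text
22.95 open 0.5897 +- 0.0006 F [-0.258  -0.6043 -1.9219] T [-0.0752 -0.0132 -0.0002] P [ 0.6292 -0.0362  0.0183]
```

Call:
{"name": "step_arm", "arguments": {"xyz": [[0,0,1],[0,0,3],[0,0,6],[0,0,10],[0,0,14],[0,0,17],[0,0,18],[0,0,18],[0,0,18]], "spin": [0,0,0,0,0,0,0,0,0], "fingers": [58.3,58.3,58.3,58.3,58.3,58.3,58.3,58.3,58.3]}}

```text
time_s: 23.85
eef_pos: [0.6291, -0.0361, 0.0362]
eef_rot: [0.62, -0.341, 0.62, 0.341]
wrist_force: [-0.4, 0.8, -2.3]
opening: 0.587
```

```bash
python3 avg.py 8 pics/w15.png;  python3 snap.py 15 top scene; python3 - <<'E'
import cv2
im=cv2.imread("pics/top15.png")[110:170,195:255]; cv2.imwrite("pics/t15b.png",cv2.convertScaleAbs(cv2.resize(im,None,fx=10,fy=10,interpolation=cv2.INTER_CUBIC),alpha=1.5,beta=10))
E
```

```text
24.25 open 0.5886 +- 0.0006 F [-0.2281 -0.2361 -3.2068] T [-0.2634  0.0552 -0.0096] P [ 0.6291 -0.0361  0.0361]
24.3 [ 0.6292 -0.0362  0.0362] open 0.5832238223153738 F [-0.1118 -0.1445 -2.5356]
```

View pics/t15b.png

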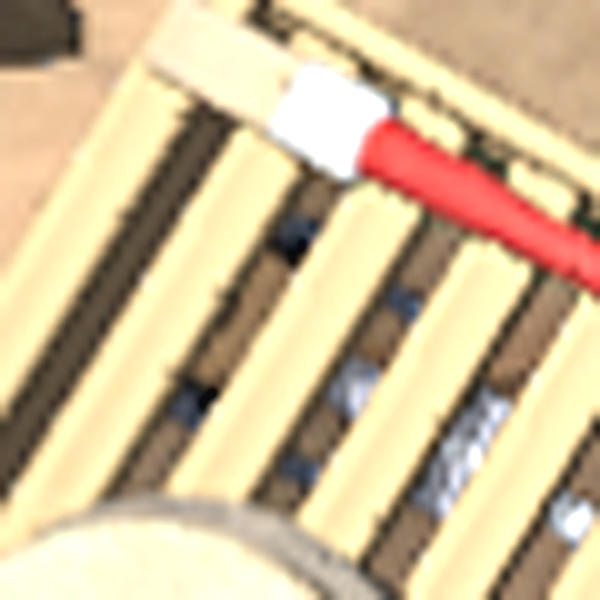

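Call:
{"name": "step_arm", "arguments": {"xyz": [[0,0,2],[-2,-3,4],[-6,-9,4],[-13,-20,4],[-22,-35,4],[-32,-51,4],[-43,-68,4],[-54,-85,4],[-64,-101,4],[-73,-115,4]], "spin": [0,0,0,0,0,0,0,0,0,0], "fingers": [58.3,58.3,58.3,58.3,58.3,58.3,58.3,58.3,58.3,58.3]}}

```text
time_s: 25.35
eef_pos: [0.5548, -0.1531, 0.0403]
eef_rot: [0.62, -0.34, 0.62, 0.34]
wrist_force: [-0.9, -0.3, -3.7]
opening: 0.59
```

Call:
{"name": "step_arm", "arguments": {"xyz": [[-9,-14,0],[-19,-30,0],[-29,-46,0],[-38,-60,0],[-45,-71,0],[-47,-74,0],[-47,-74,0]], "spin": [0,0,0,0,0,0,0], "fingers": [58.3,58.3,58.3,58.3,58.3,58.3,58.3]}}

```text
time_s: 26.05
eef_pos: [0.5089, -0.2257, 0.0403]
eef_rot: [0.62, -0.34, 0.62, 0.34]
wrist_force: [0.2, -0.4, -3.0]
opening: 0.588
```

```bash
python3 avg.py 4 pics/w16.png;  python3 snap.py 16 top scene; python3 - <<'E'
import cv2,numpy as np
t=cv2.imread("pics/top16.png")[130:240,225:365]; s=cv2.imread("pics/scene16.png")[130:260,255:385]
cv2.imwrite("pics/ts16.png",np.hstack([cv2.resize(t,None,fx=3,fy=4,interpolation=cv2.INTER_CUBIC),cv2.resize(s,(370,440),interpolation=cv2.INTER_CUBIC)]))
E
```

```text
26.25 open 0.5915 +- 0.0010 F [-0.1926  0.2991 -2.9713] T [-0.285   0.0454  0.0034] P [ 0.5094 -0.2248  0.0403]
26.3 [ 0.5094 -0.2245  0.0402] open 0.5869779831604129 F [ 0.2787 -0.8637 -2.656 ]
```

View pics/ts16.png

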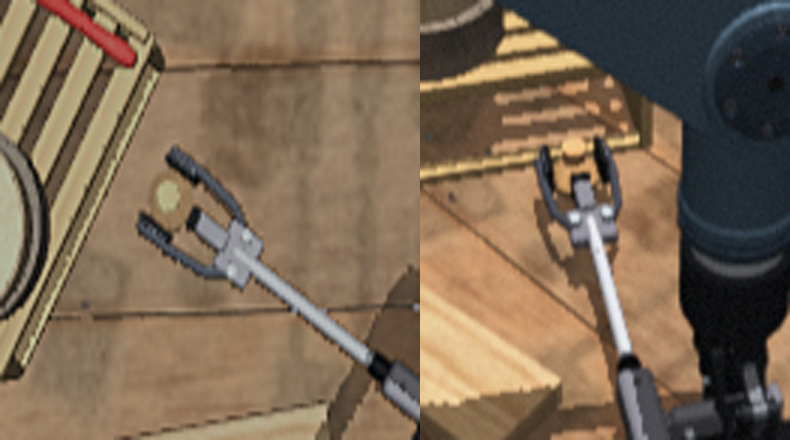

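```bash
python3 - <<'E'
import pickle
from sh import *
_,t=pickle.load(open("pics/top16.pkl","rb")); o,s=pickle.load(open("pics/scene16.pkl","rb"))
k=onz(t,[(281,178.75)],.060); print("knob",k,sh(k))
sx=255+(574-420)/370*130; sy=130+147/440*130
print("scene",sx,sy,onz(s,[(sx,sy)],.060))
t0=eyes=None
tc=lambda p:[[155+a/4,95+b/3] for a,b in p]
im=cv2.imread("pics/top0.png")[225:280,250:350]; cv2.imwrite("pics/tb.png",cv2.resize(im,None,fx=7,fy=7,interpolation=cv2.INTER_CUBIC))
im=cv2.imread("pics/scene16.png")[190:290,195:325]; cv2.imwrite("pics/sb.png",cv2.resize(im,None,fx=6,fy=6,interpolation=cv2.INTER_CUBIC))
E
```

```text
knob [[0.6279 0.065  0.06  ]] [[-162.3084  -53.5167]]
scene 309.1081081081081 173.4318181818182 [[0.6293 0.0651 0.06  ]]
```

View pics/tb.png

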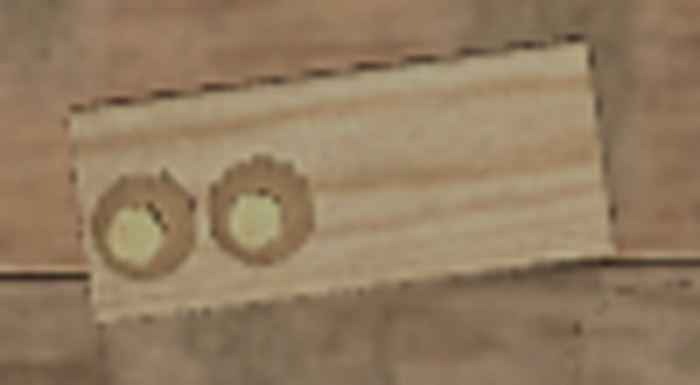

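View pics/sb.png

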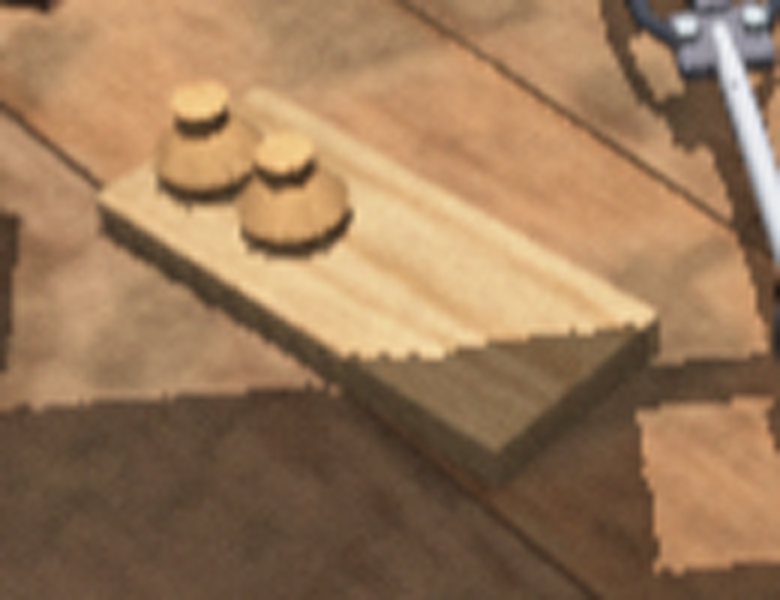

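Call:
{"name": "step_arm", "arguments": {"xyz": [[0,0,8],[-3,-2,20],[-12,-6,30],[-28,-15,33],[-52,-28,33],[-78,-42,33],[-104,-56,33],[-130,-70,33],[-155,-83,33],[-176,-94,33]], "spin": [0,0,0,0,0,0,0,0,0,0], "fingers": [58.3,58.3,58.3,58.3,58.3,58.3,58.3,58.3,58.3,58.3]}}

```text
time_s: 27.35
eef_pos: [0.3317, -0.3203, 0.0745]
eef_rot: [0.62, -0.341, 0.62, 0.34]
wrist_force: [-0.1, -0.9, -2.5]
opening: 0.59
```

Call:
{"name": "step_arm", "arguments": {"xyz": [[-12,-7,0],[-20,-11,0],[-25,-13,0],[-26,-14,0],[-26,-14,0],[-26,-14,0]], "spin": [0,0,0,0,0,0], "fingers": [58.3,58.3,58.3,58.3,58.3,58.3]}}

```text
time_s: 27.95
eef_pos: [0.3076, -0.3329, 0.0733]
eef_rot: [0.62, -0.341, 0.62, 0.341]
wrist_force: [0.2, -0.3, -3.2]
opening: 0.589
```

```bash
python3 avg.py 4 pics/w17.png;  python3 snap.py 17 top scene; python3 - <<'E'
import cv2,numpy as np
t=cv2.imread("pics/top17.png")[215:325,245:385]; s=cv2.imread("pics/scene17.png")[180:320,195:335]
cv2.imwrite("pics/t17.png",cv2.resize(t,None,fx=5,fy=5,interpolation=cv2.INTER_CUBIC))
cv2.imwrite("pics/s17.png",cv2.resize(s,None,fx=5,fy=4,interpolation=cv2.INTER_CUBIC))
E
```

```text
28.15 open 0.5893 +- 0.0013 F [-0.0785 -0.     -2.8475] T [-0.2617  0.0566 -0.0007] P [ 0.3075 -0.3329  0.0732]
28.2 [ 0.3074 -0.3329  0.0732] open 0.5876661596967265 F [-0.4897  0.2938 -2.4564]
```

View pics/t17.png

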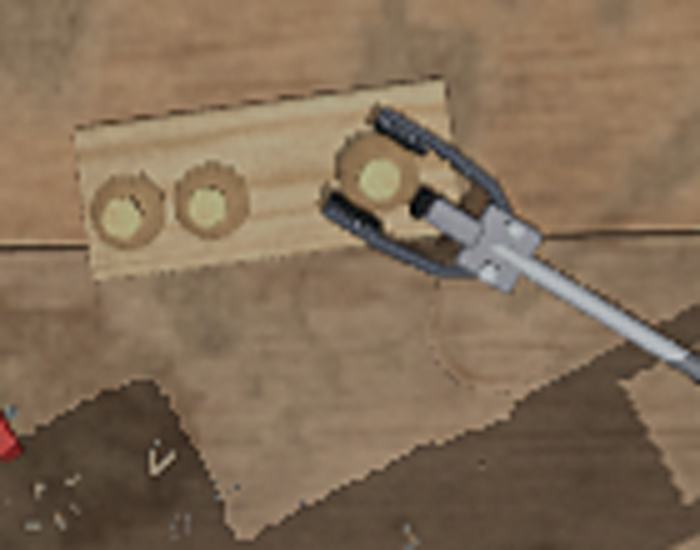

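View pics/s17.png

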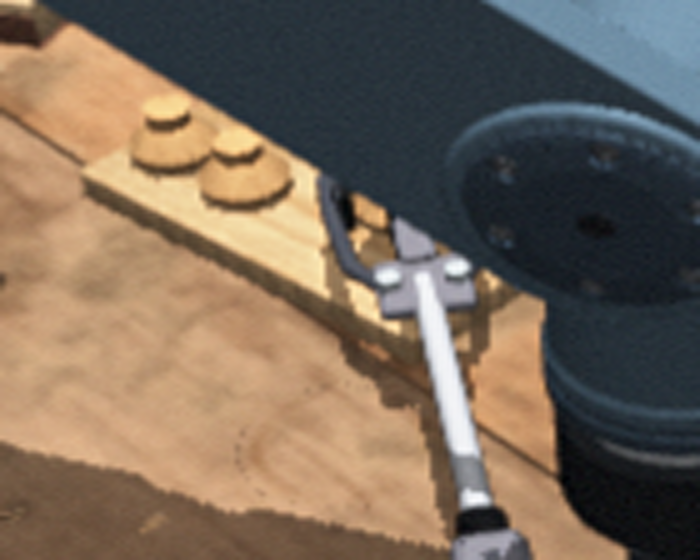

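```bash
python3 - <<'E'
import pickle
from h import *
_,t=pickle.load(open("pics/top17.pkl","rb"))
k=onz(t,[(321,250.6)],.093)[0]
c=onz(t,[[250+a/7,225+b/7] for a,b in [(70,110),(590,40),(612,250),(98,320)]],.022); C=c.mean(0)[:2]
y=(c[0]-c[1]+c[3]-c[2])[:2]; y/=np.linalg.norm(y); x=np.array([y[1],-y[0]])
print(k,C,"in board",(k[:2]-C)@x*1e3,(k[:2]-C)@y*1e3, "yaw", np.degrees(np.arctan2(x[1],x[0])))
E
```

```text
[ 0.4258 -0.0439  0.093 ] [0.4193 0.0205] in board -0.7347621816282823 -64.793778023151 yaw 6.438171012370466
```

Call:
{"name": "step_arm", "arguments": {"xyz": [[0,0,-5],[0,0,-12],[0,0,-18],[0,0,-23],[0,0,-26],[0,0,-28],[0,0,-28],[0,0,-28]], "spin": [0,0,0,0,0,0,0,0], "fingers": [58.3,58.3,58.3,58.3,58.3,58.3,58.3,58.3]}}

```text
time_s: 29.05
eef_pos: [0.3072, -0.3333, 0.0454]
eef_rot: [0.62, -0.341, 0.62, 0.34]
wrist_force: [-0.3, 0.4, -2.5]
opening: 0.59
```

```bash
python3 avg.py 6 pics/w18.png
```

```text
29.35 open 0.5878 +- 0.0007 F [-0.2015 -0.1524 -3.1765] T [-0.2721  0.0609 -0.0014] P [ 0.3073 -0.3333  0.0455]
```

Call:
{"name": "step_arm", "arguments": {"xyz": [[0,0,-1],[0,0,-2],[0,0,-2]], "spin": [0,0,0], "fingers": [58.3,58.3,58.3]}}

```text
time_s: 29.65
eef_pos: [0.3071, -0.333, 0.0431]
eef_rot: [0.62, -0.34, 0.62, 0.341]
wrist_force: [-0.5, -0.4, -2.7]
opening: 0.589
```

```bash
python3 avg.py 6 pics/w18.png
```

```text
29.95 open 0.5898 +- 0.0013 F [ 0.1605 -0.0785 -3.425 ] T [-0.2564  0.0357 -0.002 ] P [ 0.3072 -0.3331  0.0432]
```

Call:
{"name": "step_arm", "arguments": {"xyz": [[0,0,-1],[0,0,-2],[0,0,-2]], "spin": [0,0,0], "fingers": [58.3,58.3,58.3]}}

```text
time_s: 30.25
eef_pos: [0.3071, -0.333, 0.0411]
eef_rot: [0.62, -0.34, 0.62, 0.341]
wrist_force: [-0.5, -0.0, -2.8]
opening: 0.588
```

```bash
python3 avg.py 6 pics/w18.png
```

```text
30.55 open 0.5887 +- 0.0008 F [-0.0943  0.2205 -3.0732] T [-0.2599  0.0631 -0.0081] P [ 0.3072 -0.3331  0.0413]
```

Call:
{"name": "step_arm", "arguments": {"xyz": [[0,0,-1],[0,0,-1],[0,0,-1]], "spin": [0,0,0], "fingers": [58.3,58.3,58.3]}}

```text
time_s: 30.85
eef_pos: [0.3072, -0.3332, 0.0403]
eef_rot: [0.62, -0.341, 0.62, 0.34]
wrist_force: [-1.1, -0.2, -1.8]
opening: 0.588
```

```bash
python3 avg.py 5 pics/w18.png; python3 snap.py 18 top scene
```

```text
31.1 open 0.5898 +- 0.0008 F [-0.2202 -0.6618 -1.9674] T [-0.0818 -0.0596 -0.0882] P [ 0.3072 -0.3332  0.0403]
31.15 [ 0.3072 -0.3332  0.0403] open 0.5935558116714211 F [-0.0736  0.1365 -1.5364]
```

Call:
{"name": "step_arm", "arguments": {"xyz": [[0,0,-1],[0,0,-1],[0,0,-1]], "spin": [0,0,0], "fingers": [58.3,58.3,58.3]}}

```text
time_s: 31.5
eef_pos: [0.3073, -0.3332, 0.0394]
eef_rot: [0.62, -0.341, 0.62, 0.34]
wrist_force: [-0.3, -1.2, -1.2]
opening: 0.59
```

```bash
python3 avg.py 5 pics/w18.png
```

```text
31.75 open 0.5891 +- 0.0007 F [-0.084  -0.9279  0.0025] T [ 0.2127 -0.2134 -0.1438] P [ 0.3072 -0.3332  0.0394]
```

Call:
{"name": "step_arm", "arguments": {"xyz": [[0,0,0.6],[0,0,0.6],[0,0,0.6],[0,0,0.6],[0,0,0.6],[0,0,0.6],[0,0,0.6],[0,0,0.6],[0,0,0.6],[0,0,0.6]], "spin": [0,0,0,0,0,0,0,0,0,0], "fingers": [58.3,58.5,58.7,59,59.3,59.7,60.2,61,62,62]}}

```text
time_s: 32.75
eef_pos: [0.3071, -0.3331, 0.0398]
eef_rot: [0.62, -0.341, 0.62, 0.341]
wrist_force: [0.2, 0.2, -1.8]
opening: 0.618
```

```bash
python3 avg.py 4 pics/w19.png;  python3 snap.py 19 top scene; python3 - <<'E'
import cv2,numpy as np
t=cv2.imread("pics/top19.png")[225:285,250:350]; s=cv2.imread("pics/scene19.png")[180:320,195:335]
cv2.imwrite("pics/t19.png",cv2.resize(t,None,fx=7,fy=7,interpolation=cv2.INTER_CUBIC))
E
```

```text
32.95 open 0.6210 +- 0.0008 F [-0.0688  0.0269 -2.6727] T [-0.1397 -0.0019 -0.0083] P [ 0.3072 -0.3331  0.0399]
33.0 [ 0.3072 -0.3332  0.0399] open 0.6183440255128912 F [ 0.1743 -0.012  -1.6744]
```

View pics/t19.png

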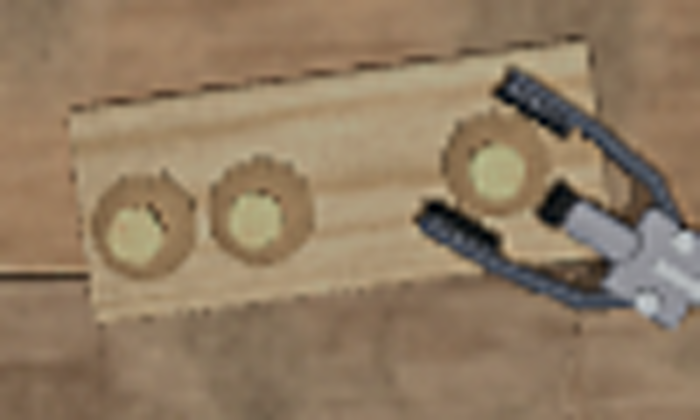

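Call:
{"name": "step_arm", "arguments": {"xyz": [[0,0,0],[0,0,0],[-3,-5,0],[-9,-14,0],[-18,-28,0],[-28,-44,0],[-39,-61,0],[-48,-76,5],[-54,-85,15],[-54,-85,30]], "spin": [0,0,0,0,0,0,0,0,0,0], "fingers": [66,70,70,70,70,70,70,70,69,68]}}

```text
time_s: 34.05
eef_pos: [0.252, -0.4195, 0.0705]
eef_rot: [0.62, -0.34, 0.62, 0.34]
wrist_force: [0.7, -0.6, -2.4]
opening: 0.684
```

```bash
python3 snap.py 20 top scene; python3 - <<'E'
import cv2,numpy as np
t=cv2.imread("pics/top20.png")[215:335,245:405]
cv2.imwrite("pics/t20.png",cv2.resize(t,None,fx=5,fy=5,interpolation=cv2.INTER_CUBIC))
E
```

```text
34.1 [ 0.253  -0.4206  0.0731] open 0.6814884078137379 F [ 1.7345 -1.5702 -0.5659]
```

View pics/t20.png

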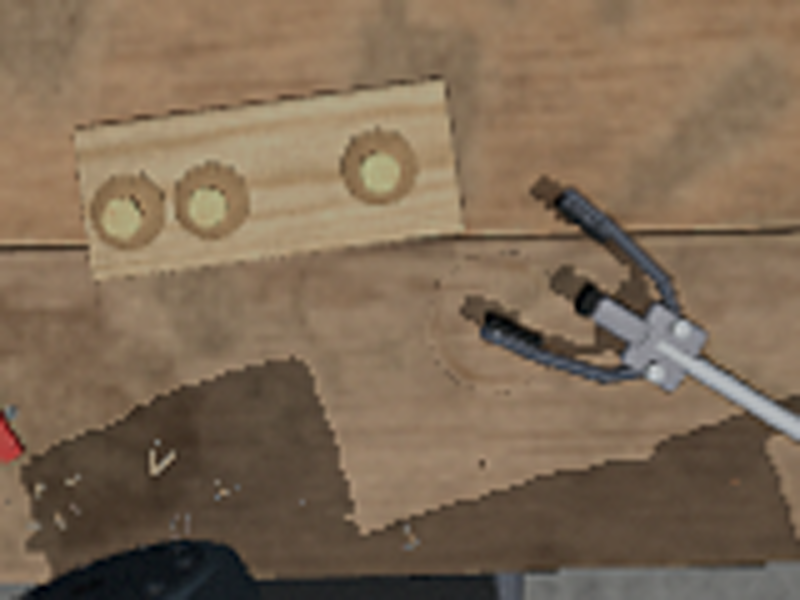

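Knob stands on the board, jaws clear. Now carry the reacher back to its original open spot.

Call:
{"name": "step_arm", "arguments": {"xyz": [[4,1,10],[15,5,15],[35,12,15],[60,21,15],[90,31,15],[122,42,15],[155,53,15],[187,64,15],[210,72,15],[220,76,15]], "spin": [-0.05,-0.15,-0.27,-0.39,-0.51,-0.62,-0.69,-0.722,-0.722,-0.722], "fingers": [67,66,66,66,66,66,66,66,66,66]}}

```text
time_s: 35.15
eef_pos: [0.4749, -0.3408, 0.0846]
eef_rot: [0.7, -0.101, 0.7, 0.101]
wrist_force: [-0.7, -0.1, -2.8]
opening: 0.662
```

Call:
{"name": "step_arm", "arguments": {"xyz": [[0,0,-12],[0,0,-30],[0,0,-48],[0,0,-60],[0,0,-67],[0,0,-70],[0,0,-70]], "spin": [0,0,0,0,0,0,0], "fingers": [66,66,66,66,66,66,66]}}

```text
time_s: 35.85
eef_pos: [0.4729, -0.3424, 0.0147]
eef_rot: [0.7, -0.1, 0.7, 0.1]
wrist_force: [-0.4, 0.2, -2.1]
opening: 0.662
```

```bash
python3 avg.py 4 pics/w21.png; python3 snap.py 21 scene
```

```text
36.05 open 0.6647 +- 0.0005 F [ 0.0553 -0.1422 -2.2565] T [-0.1001  0.0832  0.0043] P [ 0.4735 -0.3426  0.0156]
36.05 [ 0.4736 -0.3426  0.0157] open 0.666170318267033 F [ 0.338  -0.1332 -2.3244]
```

View pics/scene21.png

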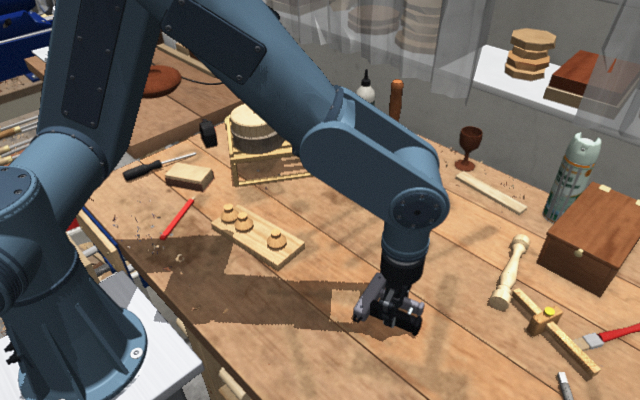

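Lower 2 to 3 mm more until it sits, then open.

Call:
{"name": "step_arm", "arguments": {"xyz": [[0,0,-1],[0,0,-2],[0,0,-3],[0,0,-3]], "spin": [0,0,0,0], "fingers": [66,66,66,66]}}

```text
time_s: 36.5
eef_pos: [0.4731, -0.342, 0.0117]
eef_rot: [0.7, -0.1, 0.7, 0.1]
wrist_force: [0.5, 0.2, -1.6]
opening: 0.661
```

```bash
python3 avg.py 4 pics/w22.png
```

```text
36.7 open 0.6644 +- 0.0004 F [-0.2632 -0.1919 -2.3409] T [-0.1234  0.0892 -0.0339] P [ 0.4732 -0.3421  0.0118]
```

Call:
{"name": "step_arm", "arguments": {"xyz": [[0,0,-1],[0,0,-1.5],[0,0,-1.5]], "spin": [0,0,0], "fingers": [66,66,66]}}

```text
time_s: 37.0
eef_pos: [0.4731, -0.3421, 0.0103]
eef_rot: [0.7, -0.1, 0.7, 0.1]
wrist_force: [-0.2, -0.5, -2.1]
opening: 0.661
```

```bash
python3 avg.py 4 pics/w22.png
```

```text
37.2 open 0.6619 +- 0.0008 F [ 0.3223 -0.2904 -2.2678] T [-0.0893  0.0877  0.0211] P [ 0.4732 -0.3422  0.0104]
```

Call:
{"name": "step_arm", "arguments": {"xyz": [[0,0,-0.5],[0,0,-1],[0,0,-1]], "spin": [0,0,0], "fingers": [66,66,66]}}

```text
time_s: 37.5
eef_pos: [0.4733, -0.3423, 0.0098]
eef_rot: [0.7, -0.1, 0.7, 0.1]
wrist_force: [-0.4, 0.9, -0.0]
opening: 0.666
```

```bash
python3 avg.py 4 pics/w22.png
```

```text
37.7 open 0.6608 +- 0.0007 F [-1.0577  0.9305  2.8635] T [ 0.1541  0.3291 -0.0008] P [ 0.4733 -0.3423  0.0097]
```

Touching the bench. Open and leave upward.

Call:
{"name": "step_arm", "arguments": {"xyz": [[0,0,0.5],[0,0,0.5],[0,0,0.5],[0,0,1],[0,0,2],[0,0,4]], "spin": [0,0,0,0,0,0], "fingers": [69,72,75,80,86,88]}}

```text
time_s: 38.3
eef_pos: [0.4732, -0.3422, 0.0135]
eef_rot: [0.7, -0.1, 0.7, 0.1]
wrist_force: [0.2, 0.1, 0.6]
opening: 0.881
```

Call:
{"name": "step_arm", "arguments": {"xyz": [[0,0,4],[0,0,15],[0,0,40],[0,0,85],[0,0,130],[0,0,170],[0,0,190],[0,0,190],[0,0,190]], "spin": [0,0,0,0,0,0,0,0,0], "fingers": [88,88,88,90,95,100,100,100,100]}}

```text
time_s: 39.2
eef_pos: [0.4731, -0.3421, 0.2039]
eef_rot: [0.7, -0.1, 0.7, 0.099]
wrist_force: [-0.9, -0.3, -0.5]
opening: 0.998
```

```bash
python3 snap.py 23 wrist top scene; python3 - <<'E'
import cv2
t=cv2.imread("pics/top23.png")[100:285,155:460]
cv2.imwrite("pics/t23.png",cv2.resize(t,None,fx=2.6,fy=2.6,interpolation=cv2.INTER_CUBIC))
E
```

```text
39.3 [ 0.4724 -0.3414  0.2018] open 0.9990606537912166 F [-0.0708  0.8546 -0.2067]
```

View pics/t23.png

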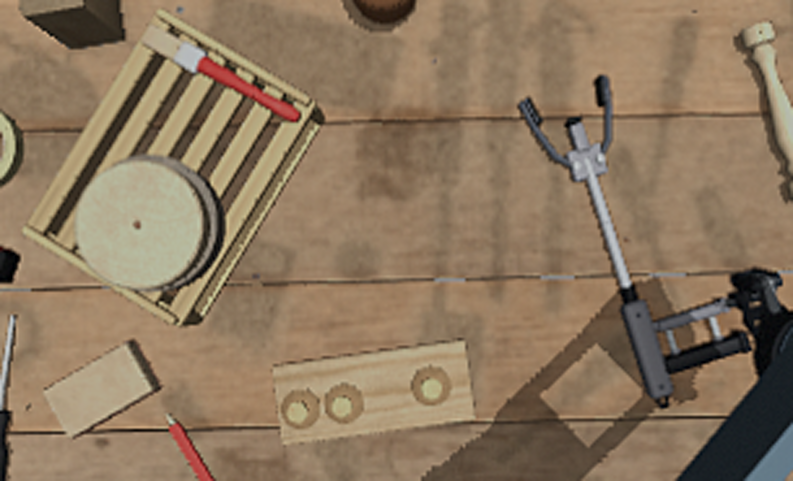

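View pics/wrist23.png

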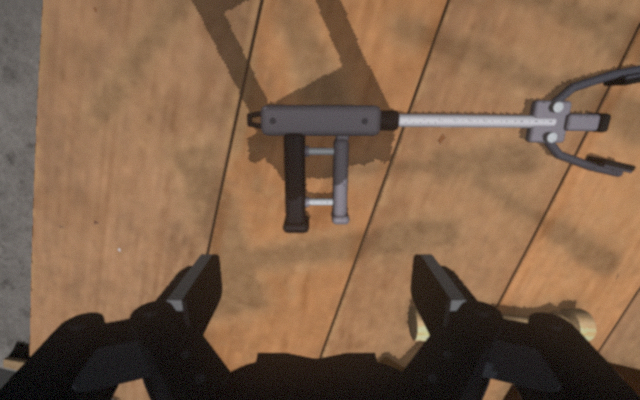

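View pics/scene23.png

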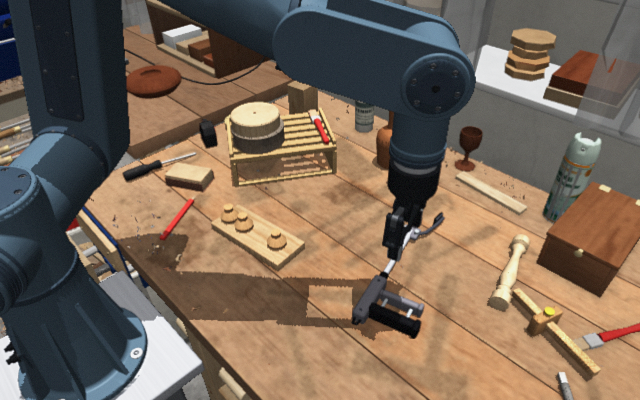

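The reacher lies flat on the bench and is free of the fingers. The knob stands on the free half of the board, and board, knobs and shelf look unmoved.

```bash
python3 -c "
from bench import hand_in; print(hand_in())"
```

```text
the job is handed in; nothing more can be done
None
```

The knob is out from under the shelf and standing on the free half of the board. The reacher is lying flat on the open bench, back about where it started. I handed the job in at about 39 s, and no verdict was reported.

- **Reaching in:** I found the knob by looking through the slats from two wrist views. I took the reacher by its grip and trigger and went in over the front rail. The palm was planned to stop about 8 mm short of the knob; I didn't measure that gap.
- **Squeeze:** I closed the trigger in small steps and judged the force from how far the finger opening lagged the command, calibrated against the trigger spring. My estimate is about 5 N per pad, with an uncertainty of roughly 3 to 6.5 N. The pad forces themselves were not measurable.
- **Lift and placing:** The wrist force showed the knob's weight as it lifted. I carried it out over the rail and lowered it until I felt the board, then opened the jaws slowly. Before I lowered it, the knob measured about x −1, y −65 mm in the board's frame.
- **Last checks:** The final top and scene pictures show the knob upright with the jaws well clear, and the reacher flat and untouched by the fingers. The board, the two finished knobs and the shelf look where they were.
- **What I didn't check:** I didn't measure the board's and finished knobs' final positions. The offcut under the shelf was out of view, though the jaws never went near its side.
- **Disagreements:** The top and scene cameras differed by a few millimetres on the reacher's position. Before opening the jaws, the knob pressed on the board with a few newtons. When I laid the reacher down, the fingers pressed lightly on the bench (about 5 N).

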